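# Lash down the sample bottles before the ship sails

### The job

One sample bottle has been left outside the bottle bay: stand it upright in the bay between the other two. Then swing the blue keeper bar across the front of the bay until its hook takes the pin and the red safety latch springs shut behind it, and turn the crank clockwise to tension the bar until the black pointer of the spring gauge stands within the red set mark. Leave every bottle upright in the bay and do not tip or displace the other things on the bench.

Things in the scene. Friction and masses are not known exactly. Their poses are not given: they have to be found in the camera images.
- station: Fixed lash-down station; origin on the bench at the middle of the bay's mouth, own x into the bay, own y left along the mouth. In its frame, mm: pin at (0,-120), bar pivot near (0,116), gauge y = 135 to 240 (67 high), crank axis (-45,300) on a gearbox 60 high. Bay: side fences 50 high, inner faces y = +-104 from x = 36; back fence 50 high at x = 110.
- bay_middle (a point): Point on the bench (a thin yellow mat) in the middle of the bay, 70 mm in from the mouth: the free place. Two bottles already stand about 66 mm to its left and right. A bottle is in the bay when its centre is over 30 mm behind the mouth line and between the side fences.
- bottle_a: Round white plastic bottle, body 50 mm diameter up to 64 mm, shoulder, then a blue screw cap 34 mm diameter from z = 82 to 104 mm (its top); 0.18 kg nominal. Origin at the centre of its underside, z up. The three bottles look alike and any of them may be the stray one.
- bottle_b: Round white plastic bottle, body 50 mm diameter up to 64 mm, shoulder, then a blue screw cap 34 mm diameter from z = 82 to 104 mm (its top); 0.18 kg nominal. Origin at the centre of its underside, z up. The three bottles look alike and any of them may be the stray one.
- bottle_c: Round white plastic bottle, body 50 mm diameter up to 64 mm, shoulder, then a blue screw cap 34 mm diameter from z = 82 to 104 mm (its top); 0.18 kg nominal. Origin at the centre of its underside, z up. The three bottles look alike and any of them may be the stray one.
- keeper_bar (a joint): Bar angle about its upright pivot, rad: 0 = across the mouth, positive = open towards the robot (0.8 to 1.15 at start; stops at 1.4, -0.07). Stays where left; about 1 N at bar_mid moves it, a few N more pass the latch. The latch snaps shut somewhere between -0.02 and -0.045 rad; the slot's bottom meets the pin at about -0.055. Hooked, it rests anywhere from -0.055 to +0.03.
- bar_pivot (a point): Pivot, 72 mm above the bench (bar top). Own x: along the bar to the hook; own y: the closing direction. The beam is 14 mm thick, z = 52 to 72 mm, own x = 15 to 205 mm, centre line at own y = -24 mm (robot-side face at -31). The steel hook head: own x = 200 to 268, own y = -31 to +35, its slot 29 mm wide, centre at x = 234, open to own +y.
- bar_mid (a point): Point on the top of the keeper bar's beam, on its centre line, 130 mm from the pivot: a good place to push, from the robot side, with closed fingers reaching down to about z = 50 mm.
- hook_throat (a point): Point in the slot of the hook, at bar height 72 mm, where the pin sits when hooked (239 mm from the pivot, 6 mm towards the slot's bottom). Hooked when its horizontal distance to the pin is under 14 mm and the latch is shut.
- latch (a joint): Angle of the red sprung safety latch across the hook's mouth, rad: 0 = shut, up to 1.1 = pressed inwards by the pin as the hook goes on; the spring (about 0.02 to 0.04 N m) shuts it by itself once the pin is past.
- pin_top (a point): Top of the fixed steel pin, 12 mm diameter (18 mm cap on top), 91 mm above the bench.
- crank (a joint): Crank wheel angle, rad, 0 to 8, growing CLOCKWISE from above; 0 to 0.8 at start; stays where left (friction 0.09 N m). Each rad draws gauge and bar 5 mm away from the pin. With the hook on the pin the play ends at about 1.4 to 1.5 rad; then each further rad moves the pointer about 5 mm. Turning back lowers the tension.
- crank_axis (a point): Axis of the crank wheel, on top of its hub, 83 mm above the bench. The wheel is a black disc 96 mm in diameter, its top at 71 mm.
- crank_grip (a point): Top centre of the upright orange crank grip, 107 mm above the bench: a fixed round post 16 mm in diameter standing on the wheel from z = 71 mm, 40 mm from the axis. It can be pushed round with a fingertip or gripped. About 4 N is needed at most.
- pointer (a point): Tip line of the black pointer of the spring gauge (1.6 mm wide), 53 mm above the bench. It moves along the station's -y relative to the gauge block as the spring (600 N/m) is stretched, up to 24 mm; it shows 0 until the hook pulls on the pin.
- mark (a point): Centre of the red set mark on the gauge, a band 5 mm wide along the station's y. It lies 9 to 17 mm from the pointer's rest, on the station's -y side, and rides with the gauge block. The pointer is within the mark when both differ by less than 2.5 mm along the station's y.
- set_mark (a joint): Where the red mark was set along the gauge: distance from the pointer's rest, m (0.009 to 0.017). Locked: it cannot be shifted by hand.
- jar: Bystander: amber glass jar, 46 mm diameter, 62 mm high, origin at the centre of its underside.
- beaker: Bystander: clear beaker, 68 mm diameter, 85 mm high, origin at the centre of its underside.
- wash_bottle: Bystander: white wash bottle with a green top, 66 mm diameter, 175 mm high with its spout, origin at the centre of its underside.
- dish: Bystander: flat clear culture dish, 80 mm diameter, 14 mm high, origin at the centre of its underside.
- syringe_tube: Bystander: clear tube lying along its own x, 26 mm diameter, 114 mm long, blue end; origin under its middle.
- wrench: Bystander: steel wrench lying flat along its own x, origin under its middle.
Mind the look-alikes: they are no part of the job. What is shaped like the bottle_b but brown, orange or pink is not meant.

How it is judged:
By the outcome, as a careful person would: the job done as asked, in the order asked, and still so for the second after the job is handed in, with the robot touching nothing.
It also fails if it takes over 72 s, if anything falls off the work surface, if the arm or the gripper's body presses on something with over 40 N, if the wrist force passes 120 N, or if a joint passes its speed limit or range.

### The arm

A 6-joint arm with a two-finger parallel gripper is mounted at the origin on the work surface. World frame = base frame: x ahead of the robot, y to its left, z up, the work surface at z = 0. Lengths are in mm, angles in rad, forces in N, time in s.
With the tool pointing down it reaches from about 350 to 875 mm from the base axis. Payload 4.2 kg.
Tool frame: the origin (TCP) lies where the fingers leave the gripper's body, on its centre line; the fingertips stand 73 mm ahead of it and the grasp point (between the pads) lies 54 mm ahead of it; z points along the fingers, y is the direction in which the jaws open and shut (so a half turn about z gives the same grasp; the last joint's range is limited). The gripper opens to 85 mm and grips with 20 to 120 N. Pads are 22 mm wide; open, the fingers measure 114 mm over their backs; the gripper's body (76 mm by 85 mm) begins 54 mm behind the grasp point. The pads swing forward as they close: fully open they stand 13 mm farther back than shut.
Start: joints at [-0.892, 0.385, 0.008, 0, -1.194, -0.259], TCP at [254.749, -570.704, 303.912] pointing down, gripper open.
Joint ranges: [-3.14, 3.14], [-1.21, 2.06], [-1.07, 1.41], [-3.16, 2.05], [-2.99, -0.16], [-3.1, 3.1]. Speed limits (rad/s): [2.79, 2.79, 3.14, 3.14, 3.14, 3.14].

### API

Orientations are given as a unit quaternion [x, y, z, w].
In Python, from bench import arm gives the robot as it stands.
- The arm moves only by the tool apply_moves, never from a script. Its argument "increments" is a list that holds one entry, the list of rows, each a list of 7 numbers: the shift along the tool's x, y, z scaled (see below), then the turn, a rotation vector about the tool's x, y, z scaled (see below), then the gripper's target within -1 to 1 (fully open at 1, half-way at 0, shut at -1). A call has 1 to 10 rows; each row is the pose to reach, as a shift and turn from the pose commanded when the call began, along the tool's axes at that moment; what a row does not reach only later rows make up. The controller multiplies each number of a shift by 100 mm and each number of a turn by 0.5 rad. A row lasts 1/10 s, in which the tool goes at most 50 mm and 8.59 degrees, less where a joint would pass 70% of its speed; a pose out of reach is approached as far as the arm can. A call with a number of a shift or a turn outside -1 to 1 is refused whole. A call with a gripper value outside its range is refused whole. The fingers move at their own pace and stop on an object; the grip force is fixed at half the most. Time passes only in rows, so rows that repeat a pose let the fingers close. It gives the time, the measured TCP pose, the force and the opening at its end, in the units of the state.
- arm.read_state(): the state, without advancing time (a new reading comes with each control period).
- arm.get_image(name): name is "scene" or "top" or "wrist"; returns a dict with "img" (384x512x3 uint8, red, green, blue), "fx", "fy", "cx", "cy" (pixels), "pose" (4x4, takes a point from camera to world coordinates). Camera axes: x right, y up, looking along -z (the intrinsics and any distortion apply to the point x, -y, -z); pixel columns grow to the right and rows downward; lengths in mm; the calibration is good to about 2 mm. A picture is of the moment at which its call begins. There is no depth.
- arm.job_done(): hands the job in, once; it reports no verdict.
Trained networks look in a picture, given as the dict that the camera call returned (one of the last four; its "shot" number tells which), for a name from the list of things; names that differ only in an ending like _2 or _b are one class to them, and where a whole thing is asked for, a point or a joint stands for the part that bears it (a point fixed in the world has none). Each returns a list of dicts, best first, with "conf" (0 to 1); they miss things now and then, are a little off and sometimes report something else, mostly with a low value. They report only what shows in the picture. A call takes as long as a camera call. They do not tell look-alikes from the thing itself.
- arm.outline_of(label, picture): "pixels" (384x512 bool, what is visible of it) and "box" ([centre column, centre row, width, height] in pixels, round what is visible of it).
- arm.mark_of(label, picture): "at" ([column, row] in pixels: a listed point, or the origin of a listed thing).
The state is a dict: "clock": time; "joints": joint angles; "joint_vel": joint speeds; "joint_efforts": joint torques, N m; "position": TCP position; "ee_rot": TCP orientation; "contact_force": force on the tool from outside, world axes, zero at the start; "wrist_torque": the same for the moment, N m; "gripper_width": finger opening in mm.
Only numpy, scipy, OpenCV 4.12 (cv2) and the standard library are available. Lean on these libraries where they do the work, as an engineer would, in place of code of your own. Each camera call takes 0.05 s, during which the arm holds its last target.

## Working session

There is one attempt and no reset: what is moved stays moved. The work goes in short steps, Python scripts to look and compute and a tool call to move; the robot and the scene stay as the last step left them, time stands still between calls to the robot, and variables do not carry over. Pictures are saved under pics/ and viewed, and the job is handed in when it is done.

Besides the shell and the picture viewer there is one more tool, called as name(argument=value, ...) on one line, values as JSON. apply_moves: Moves the arm, as the interface text tells. Shifts and turns lie within -1 to 1; 1 stands for 100 mm of shift or 0.5 rad of turn. Its arguments: {"type":"object","properties":{"increments":{"type":"array"}},"required":["increments"]}

```bash
ls; mkdir -p pics; python3 - <<'E'
from bench import arm
import cv2,json
s=arm.read_state();print(s)
for n in("scene","top"):
    d=arm.get_image(n);cv2.imwrite(f"pics/{n}0.png",cv2.cvtColor(d["img"],cv2.COLOR_RGB2BGR))
    print(n,d["fx"],d["fy"],d["cx"],d["cy"],d["pose"],[k for k in d if k!='img'])
    for l in("bottle_a","keeper_bar","bar_mid","bar_pivot","hook_throat","pin_top","crank_axis","crank_grip","pointer","mark","bay_middle","station"):
        r=arm.mark_of(l,d);print(l,[(x["at"],round(x["conf"],2)) for x in r][:5])
E
```

```text
pics
{'clock': 0.0, 'joints': array([-8.92408177e-01,  3.85551420e-01,  6.58682090e-03, -5.45796541e-04,
       -1.19400182e+00, -2.58610416e-01]), 'joint_vel': array([ 0.00143297, -0.00086595, -0.00029735, -0.00072088,  0.0004056 ,
       -0.00116127]), 'joint_efforts': array([ 5.54993640e-04, -3.92286837e+01,  1.88393050e+01,  4.18616027e+00,
       -4.77977112e-03, -9.92802342e-06]), 'position': array([ 254.57512927, -570.31394311,  302.80230573]), 'ee_rot': array([-2.08252600e-01,  9.78074441e-01,  1.08266169e-03, -2.63636036e-04]), 'contact_force': array([ 0.59253695, -0.38851071,  0.57316253]), 'wrist_torque': array([-0.00442712, -0.00253705,  0.03032   ]), 'gripper_width': 85.35108730835427}
scene 441.63311128744425 441.63311128744425 255.34704774797754 192.2324475405424 [[-5.11622118e-01 -5.27389692e-01  6.78308868e-01  1.35369211e+03]
 [ 8.59012209e-01 -2.97002005e-01  4.16998602e-01  5.23945895e+02]
 [-1.84616709e-02  7.96021307e-01  6.04986979e-01  8.32102748e+02]
 [ 0.00000000e+00  0.00000000e+00  0.00000000e+00  1.00000000e+00]] ['fx', 'fy', 'cx', 'cy', 'pose', 'shot']
bottle_a [([217.3, 238.6], 0.81), ([171.4, 158.0], 0.81), ([191.1, 189.8], 0.78), ([172.3, 227.7], 0.72), ([203.8, 162.8], 0.71)]Traceback (most recent call last):
  File "<stdin>", line 8, in <module>
ValueError: it knows: bar_mid, bar_pivot, bay_middle, beaker, bottle, crank_axis, crank_grip, dish, hook_throat, jar, mark, pin_top, pointer, station, syringe_tube, wash_bottle, wrench
```

```bash
cat > h.py <<'E'
from bench import arm
import cv2,numpy as np
def save(d,n,crop=None,sc=1):
    im=cv2.cvtColor(d["img"],cv2.COLOR_RGB2BGR)
    if crop: x0,y0,x1,y1=crop; im=im[y0:y1,x0:x1]
    if sc!=1: im=cv2.resize(im,None,fx=sc,fy=sc,interpolation=cv2.INTER_CUBIC)
    cv2.imwrite(f"pics/{n}.png",im)
def w(d,at,z):
    P=d["pose"];v=P[:3,:3]@np.array([(at[0]-d["cx"])/d["fx"],-(at[1]-d["cy"])/d["fy"],-1]);o=P[:3,3]
    return (o+v*(z-o[2])/v[2])[:2].round(1)
def pix(d,p):
    P=d["pose"];c=P[:3,:3].T@(np.array(p,float)-P[:3,3])
    return np.array([d["cx"]+d["fx"]*c[0]/-c[2],d["cy"]+d["fy"]*c[1]/c[2]])
Z=dict(bottle=0,bar_mid=72,bar_pivot=72,hook_throat=72,pin_top=91,crank_axis=83,crank_grip=107,pointer=53,mark=53,bay_middle=0,station=0,jar=0,beaker=0,wash_bottle=0,dish=0,syringe_tube=0,wrench=0)
def find(d,ls=Z,k=5):
    for l in ls:
        r=arm.mark_of(l,d);print(l,[(np.round(x["at"]).astype(int).tolist(),round(x["conf"],2),w(d,x["at"],Z[l]).tolist()) for x in r][:k])
E
python3 - <<'E'
from h import *
for n in("scene","top"):
    d=arm.get_image(n);save(d,n+"1");save(d,n+"1b",sc=1.5)
    print(n,d["fx"],d["pose"][:3,3]);find(d)
E
```

```text
scene 441.63311128744425 [1353.69211493  523.94589454  832.1027482 ]
bottle [([174, 227], 0.92, [674.4, -166.3]), ([220, 236], 0.91, [638.3, -33.1]), ([189, 188], 0.82, [504.9, -244.2]), ([173, 159], 0.81, [397.9, -397.0]), ([204, 161], 0.67, [354.3, -295.3])]
bar_mid [([236, 176], 0.66, [460.2, -91.3])]
bar_pivot [([242, 205], 0.75, [569.2, -0.6])]
hook_throat [([221, 161], 0.59, [413.4, -177.9])]
pin_top [([168, 184], 0.64, [611.9, -224.4])]
crank_axis [([314, 203], 0.74, [478.0, 171.0])]
crank_grip [([322, 185], 0.72, [423.5, 168.9])]
pointer [([265, 211], 0.95, [541.5, 54.1])]
mark [([199, 233], 0.38, [702.6, -52.2])]
bay_middle [([197, 232], 0.77, [660.5, -97.0])]
station [([208, 214], 0.86, [578.1, -115.9])]
jar [([283, 202], 0.8, [422.1, 47.4])]
beaker [([274, 256], 0.83, [632.1, 133.4]), ([265, 206], 0.16, [464.3, 9.6])]
wash_bottle [([133, 205], 0.71, [658.6, -339.9])]
dish [([159, 177], 0.7, [506.1, -366.1]), ([372, 243], 0.35, [461.2, 337.8])]
syringe_tube [([371, 245], 0.78, [469.5, 339.5])]
wrench [([196, 260], 0.65, [748.1, -34.7])]
top 471.5875278384611 [3.56837955e+02
[... 584 characters left out ...]
, 229], 0.59, [446.8, 177.2]), ([210, 177], 0.18, [616.1, 129.8])]
pointer [([232, 206], 0.94, [525.2, 61.1]), ([278, 168], 0.33, [647.7, -97.9])]
mark []
bay_middle [([276, 170], 0.72, [651.2, -95.4]), ([349, 162], 0.39, [676.3, -353.0])]
station [([281, 191], 0.74, [576.9, -109.5]), ([209, 175], 0.45, [638.6, 141.0])]
jar [([241, 238], 0.69, [419.5, 32.2]), ([356, 215], 0.59, [488.4, -365.0]), ([213, 174], 0.19, [641.8, 127.6])]
beaker [([305, 238], 0.7, [412.2, -187.2])]
wash_bottle [([348, 165], 0.74, [664.2, -347.9])]
dish [([355, 214], 0.92, [490.1, -364.7]), ([151, 224], 0.43, [474.8, 343.9])]
syringe_tube [([152, 225], 0.7, [468.5, 340.4])]
wrench [([256, 145], 0.55, [743.9, -26.9])]
```

View pics/scene1b.png

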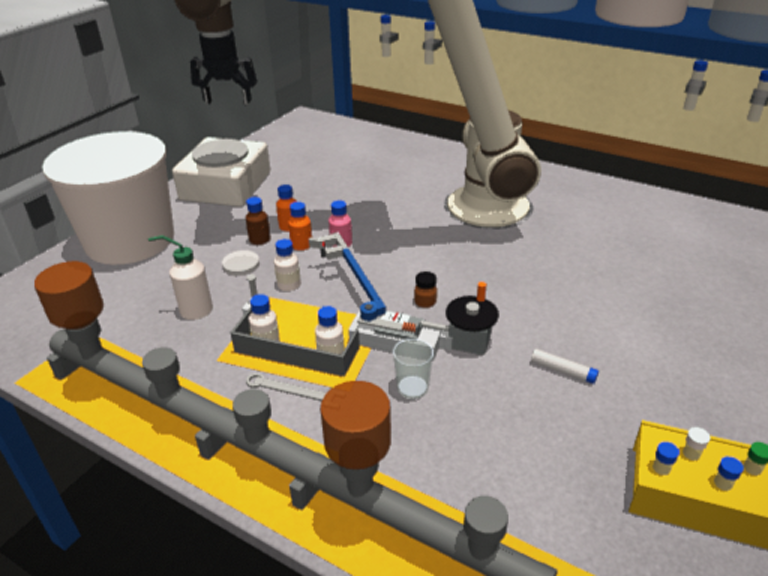

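View pics/top1b.png

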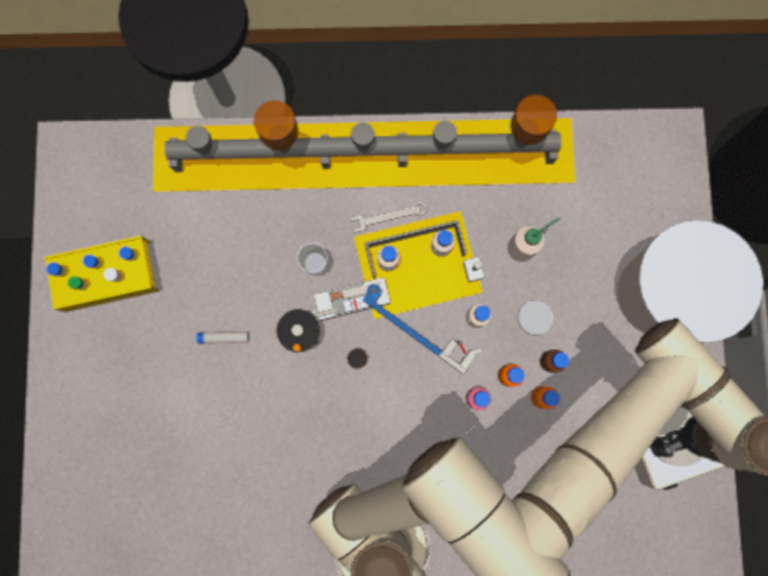

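The stray bottle is the white one at scene pixel (189,188), which puts its base near (506,-240). Things it could be confused with, in full-resolution scene pixels:
- brown (172,147)
- orange (190,139) and (200,150)
- pink (227,148)
- the two white bottles already in the bay (174,227) and (220,236)

Next I move over the stray with a round turn and check it in a close crop.

apply_moves(increments=[[[-0.5,0.3,0,0,0,-0.3,1],[-1,0.6,0,0,0,-0.6,1],[-1,0.6,0,0,0,-0.9,1],[-1,0.6,0,0,0,-0.9,1]]])

```text
clock: 2.3
position: [322.9, -473.5, 304.4]
ee_rot: [-0.423, 0.906, -0.0, 0.0]
contact_force: [-0.1, -0.0, 0.2]
gripper_width: 85.4
```

```bash
cat >> h.py <<'E'
from scipy.spatial.transform import Rotation as Ro
def plan(x,y,z,yaw=None,s=None):
    """shift in tool axes(units of 100mm) to reach TCP; yaw= world angle of tool y (mod pi), turn about tool z in 0.5 rad units"""
    s=s or arm.read_state();R=Ro.from_quat(s["ee_rot"]).as_matrix()
    d=R.T@(np.array([x,y,z])-s["position"])
    out=[(d/100).round(3).tolist()]
    if yaw is not None:
        c=np.arctan2(R[1,1],R[0,1]);e=(yaw-c+np.pi/2)%np.pi-np.pi/2;out.append(("turn",round(-e/0.5,3)))
    print("t",round(s["clock"],2),"pos",s["position"].round(1),"yaw",round(np.arctan2(R[1,1],R[0,1]),3),"tilt",R[:2,2].round(3),"F",s["contact_force"].round(1),"w",round(s["gripper_width"],1),"plan",out)
E
python3 - <<'E'
from h import *
plan(480,-250,300,0.22)
E
```

```text
t 2.3 pos [ 322.9 -473.5  304.4] yaw 2.445 tilt [ 0.001 -0.   ] F [-0.1 -0.   0.2] w 85.4 plan [[-2.722, 0.228, 0.045], ('turn', np.float64(-1.833))]
```

apply_moves(increments=[[[-0.5,0.1,0,0,0,-0.3,1],[-1,0.1,0,0,0,-0.6,1],[-1,0.1,0,0,0,-0.92,1],[-1,0.1,0,0,0,-0.92,1]]])

```text
clock: 2.7
position: [379.1, -392.0, 304.1]
ee_rot: [-0.617, 0.787, -0.0, -0.0]
contact_force: [-0.3, -0.2, 0.8]
gripper_width: 85.2
```

```bash
python3 -c "
from h import *
plan(480,-250,300,0.22)"
```

```text
t 2.7 pos [ 379.1 -392.   304.1] yaw 2.901 tilt [ 0. -0.] F [-0.3 -0.2  0.8] w 85.2 plan [[-1.619, -0.642, 0.041], ('turn', np.float64(-0.921))]
```

apply_moves(increments=[[[-0.5,-0.2,0,0,0,-0.3,1],[-1,-0.4,0,0,0,-0.6,1],[-1,-0.4,0,0,0,-0.92,1],[-1,-0.4,0,0,0,-0.92,1]]])

```text
clock: 3.1
position: [441.6, -304.7, 303.8]
ee_rot: [0.779, -0.627, 0.0, 0.0]
contact_force: [-0.0, -0.2, 0.8]
gripper_width: 85.8
```

```bash
python3 - <<'E'
from h import *
d=arm.get_image("wrist");save(d,"w1",sc=1.5)
find(d,["bottle","hook_throat","bar_mid","pin_top","dish"])
print(d["pose"])
d=arm.get_image("top");save(d,"t2",crop=(180,120,420,300),sc=3)
find(d,["bottle","hook_throat"],7)
plan(480,-250,300,0.22)
E
```

```text
bottle [([310, 174], 0.86, [371.0, -294.5]), ([90, 302], 0.84, [637.4, -33.2]), ([370, 123], 0.76, [317.4, -372.3]), ([66, 220], 0.74, [675.0, -161.8]), ([313, 85], 0.7, [396.7, -399.6])]
hook_throat [([259, 276], 0.62, [413.3, -179.9])]
bar_mid [([202, 333], 0.59, [464.5, -83.7])]
pin_top [([75, 211], 0.56, [614.2, -227.2])]
dish [([216, 96], 0.57, [505.2, -362.4])]
[[-9.76586538e-01  2.03889588e-01  6.86131905e-02  4.59152977e+02]
 [-2.15124256e-01 -9.26375843e-01 -3.09110584e-01 -3.83430495e+02]
 [ 5.37172712e-04 -3.16633596e-01  9.48547773e-01  3.74033008e+02]
 [ 0.00000000e+00  0.00000000e+00  0.00000000e+00  1.00000000e+00]]
bottle [([357, 264], 0.71, [320.4, -362.6]), ([371, 241], 0.65, [396.8, -413.6]), ([296, 165], 0.62, [667.8, -165.5]), ([342, 251], 0.5, [365.1, -310.4]), ([256, 177], 0.46, [630.5, -22.3]), ([316, 265], 0.4, [319.8, -220.6])]
hook_throat []
t 3.55 pos [ 440.8 -305.3  303.9] yaw -2.925 tilt [-0. -0.] F [ 0.1 -0.3  0.1] w 85.7 plan [[-0.456, -0.502, 0.039], ('turn', np.float64(-0.006))]
```

View pics/w1.png

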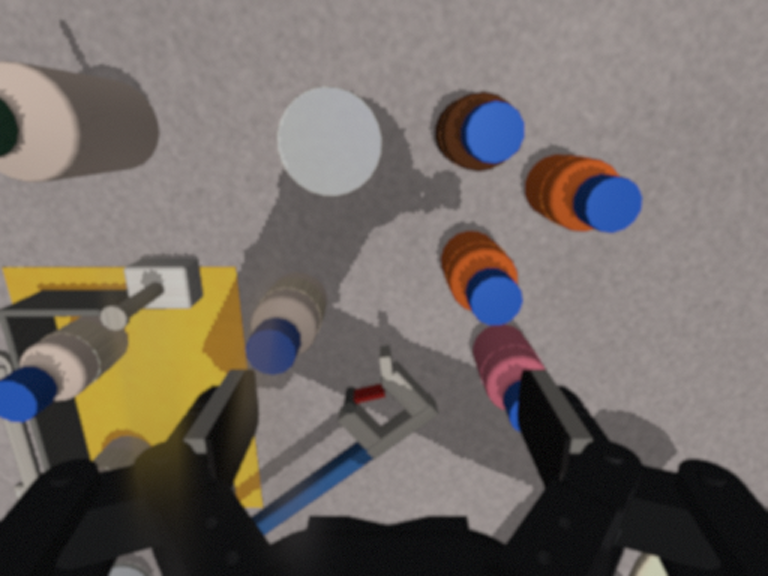

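View pics/t2.png

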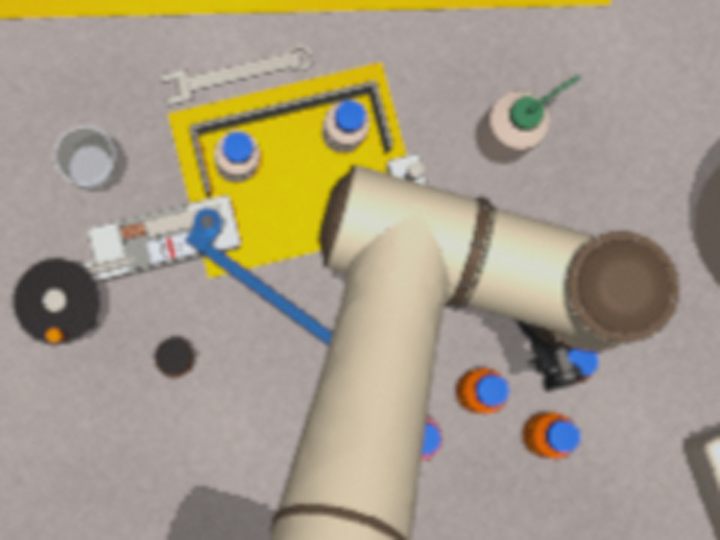

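The wrist view shows the white stray with its cap at about (181,230), the orange and pink look-alikes to the right, and the hook with its red latch at about (250,270). I'll measure the cap.

```bash
python3 - <<'E'
from h import *
d=arm.get_image("wrist");save(d,"w2c",crop=(140,160,280,300),sc=4)
hsv=cv2.cvtColor(d["img"],cv2.COLOR_RGB2HSV)
m=cv2.inRange(hsv,(105,80,20),(130,255,255));n,l,st,c=cv2.connectedComponentsWithStats(m)
for i in range(1,n):
    if st[i,4]>80: print(st[i],c[i],w(d,c[i],104),w(d,c[i],98))
for r in arm.outline_of("bottle",d): print(np.round(r["box"]),r["conf"])
find(d,["bottle","station","bay_middle"],8)
E
```

```text
[ 306   68   43   42 1393] [327.31371141  88.15218952] [ 400.9 -395.6] [ 399.6 -395.8]
[ 382  117   45   39 1346] [404.2526003 135.448737 ] [ 322.7 -372. ] [ 319.7 -371.7]
[ 310  180   37   38 1073] [328.04939422 198.4389562 ] [ 371.7 -300.1] [ 369.8 -298.2]
[164 214  35  36 885] [181.65649718 232.1220339 ] [ 502.7 -234.9] [ 503.7 -231.5]
[   0  245   37   37 1062] [ 16.27024482 262.57909605] [ 663.2 -164.1] [ 667.7 -159.2]
[335 255  14  34 313] [341.88498403 270.59105431] [ 334.9 -226.7] [ 332.2 -223.2]
[ 168  296   78   61 1076] [208.46468401 325.04739777] [ 458.1 -128. ] [ 458.1 -122.3]
[191. 218.  53.  72.] 0.9
[338. 252.  47.  70.] 0.82
[ 81. 301.  38.  21.] 0.74
[321. 186.  55.  64.] 0.7
[ 44. 246.  85.  75.] 0.59
[388. 131.  76.  54.] 0.56
bottle [([69, 218], 0.89, [670.4, -165.0]), ([199, 200], 0.88, [504.5, -229.0]), ([367, 121], 0.88, [321.0, -374.2]), ([89, 304], 0.86, [637.8, -29.0]), ([310, 173], 0.83, [371.1, -296.1]), ([331, 232], 0.69, [320.7, -220.9])]
station [([131, 268], 0.8, [582.8, -105.1])]
bay_middle [([76, 262], 0.63, [659.3, -97.8])]
```

View pics/w2c.png

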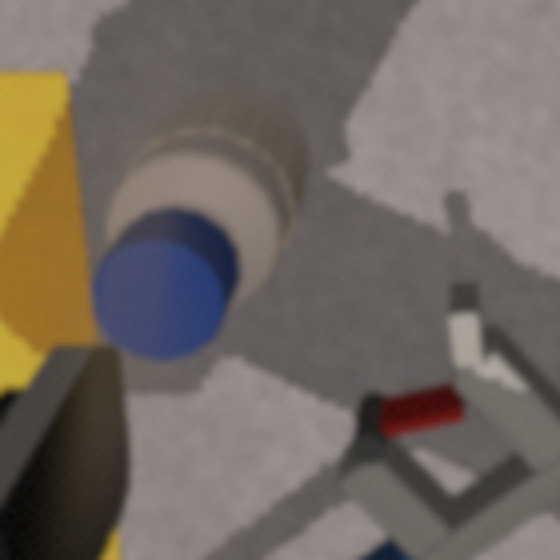

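```bash
python3 -c "
from h import *
plan(504,-235,147,0.22)"
```

```text
t 3.8 pos [ 441.1 -304.8  303.9] yaw -2.923 tilt [ 0. -0.] F [0.3 0.6 0.6] w 85.7 plan [[-0.545, -0.765, 1.569], ('turn', np.float64(-0.003))]
```

apply_moves(increments=[[[-0.27,-0.38,0,0,0,0,1],[-0.54,-0.76,0,0,0,0,1],[-0.54,-0.76,0.3,0,0,0,1],[-0.54,-0.76,0.6,0,0,0,1],[-0.54,-0.76,0.6,0,0,0,1]]])

```text
clock: 4.3
position: [501.7, -234.4, 239.8]
ee_rot: [0.78, -0.626, -0.004, 0.002]
contact_force: [-0.9, 0.6, -0.3]
gripper_width: 85.7
```

```bash
python3 - <<'E'
from h import *
d=arm.get_image("wrist");save(d,"w3",sc=1.5)
hsv=cv2.cvtColor(d["img"],cv2.COLOR_RGB2HSV)
m=cv2.inRange(hsv,(105,80,20),(130,255,255));n,l,st,c=cv2.connectedComponentsWithStats(m)
for i in range(1,n):
    if st[i,4]>80: print(st[i],c[i],w(d,c[i],104))
plan(504,-235,147,0.22)
E
```

```text
[ 437    0   71   26 1383] [468.03470716  10.219812  ] [ 404.6 -382.7]
[ 424  131   62   49 2362] [454.82726503 154.60795936] [ 375.1 -298.8]
[ 229  178   45   48 1716] [251.502331   201.86188811] [ 505.6 -234.1]
[   0  222   55   49 2057] [ 25.61545941 245.5785124 ] [ 665.8 -162.5]
[ 443  233   58   48 1959] [471.25778458 256.36345074] [ 328.4 -226.3]
[ 225  287   96   63 1859] [275.86444325 319.27810651] [ 463.4 -135.1]
t 4.35 pos [ 503.  -235.2  242.5] yaw -2.922 tilt [-0.004  0.001] F [-0.5 -1.1  1. ] w 85.6 plan [[0.002, -0.014, 0.955], ('turn', np.float64(-0.001))]
```

View pics/w3.png

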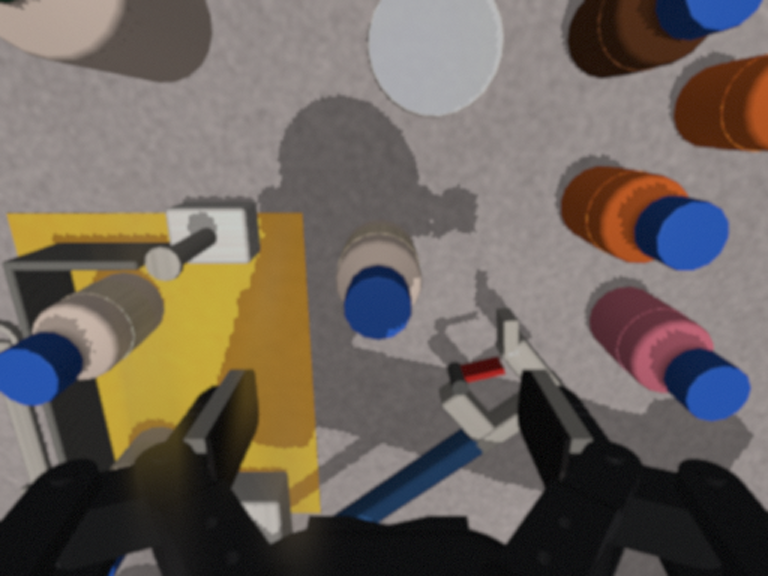

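The white bottle's cap is centred between the jaws at about (252,201). The hook head is clear of the right finger's path. Now I descend and grip the cap.

apply_moves(increments=[[[0,-0.02,0.3,0,0,0,1],[0,-0.02,0.6,0,0,0,1],[0,-0.02,0.94,0,0,0,1],[0,-0.02,0.94,0,0,0,1],[0,-0.02,0.94,0,0,0,-1],[0,-0.02,0.94,0,0,0,-1],[0,-0.02,0.94,0,0,0,-1],[0,-0.02,0.94,0,0,0,-1],[0,-0.02,0.94,0,0,0,-1],[0,-0.02,0.94,0,0,0,-1]]])

```text
clock: 5.35
position: [506.4, -235.4, 152.0]
ee_rot: [0.78, -0.625, 0.002, -0.0]
contact_force: [-0.8, 0.2, 6.0]
gripper_width: 32.1
```

apply_moves(increments=[[[0,0,-0.2,0,0,0,-1],[0,0,-0.5,0,0,0,-1],[0,0,-0.9,0,0,0,-1],[0,0,-1,0,0,0,-1],[0,0,-1,0,0,0,-1]]])

```text
clock: 5.85
position: [506.2, -235.1, 252.1]
ee_rot: [0.78, -0.626, 0.002, -0.001]
contact_force: [0.7, 0.2, -2.0]
gripper_width: 32.1
```

```bash
python3 - <<'E'
from h import *
plan(504,-235,290,0.22)
d=arm.get_image("wrist");save(d,"w4",sc=1.5)
find(d,["pin_top","bay_middle","station","bottle"])
E
```

```text
t 5.85 pos [ 506.2 -235.1  252.1] yaw -2.923 tilt [ 0.005 -0.001] F [ 0.7  0.2 -2. ] w 32.1 plan [[-0.005, 0.019, -0.379], ('turn', np.float64(-0.002))]
pin_top [([123, 174], 0.75, [615.1, -226.7])]
bay_middle [([111, 244], 0.57, [658.0, -100.9])]
station [([170, 252], 0.56, [587.8, -105.9])]
bottle [([415, 211], 0.95, [320.6, -221.4]), ([102, 198], 0.94, [672.0, -158.4]), ([407, 28], 0.93, [397.9, -396.3]), ([122, 293], 0.83, [639.9, -33.7]), ([260, 203], 0.77, [495.4, -191.7])]
```

View pics/w4.png

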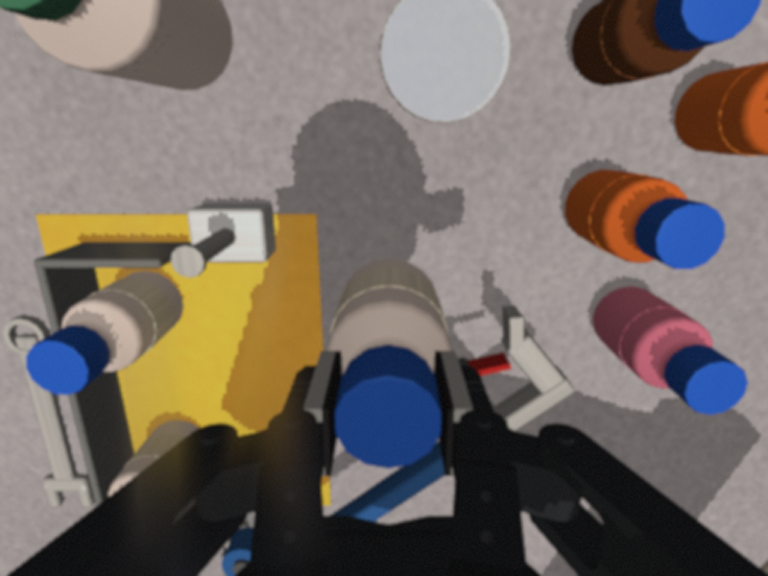

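The cap is held (opening 32 mm), with the bottle hanging at about (260,210) and lifted 100 mm. Next I carry it over the bay.

```bash
python3 -c "
from h import *
plan(656,-97,290,0.22)"
```

```text
t 6.1 pos [ 504.8 -234.9  248. ] yaw -2.923 tilt [-0.004  0.001] F [-0.9 -0.4 -2.5] w 32.3 plan [[-1.018, -1.774, -0.424], ('turn', np.float64(-0.002))]
```

apply_moves(increments=[[[0,0,-0.4,0,0,0,-1],[-0.25,-0.4,-0.4,0,0,0,-1],[-0.5,-0.8,-0.4,0,0,0,-1],[-0.5,-0.9,-0.4,0,0,0,-1]]])

```text
clock: 6.5
position: [584.9, -163.8, 288.4]
ee_rot: [0.781, -0.624, -0.0, -0.0]
contact_force: [-0.6, 0.2, -2.4]
gripper_width: 32.2
```

apply_moves(increments=[[[-0.25,-0.4,0,0,0,0,-1],[-0.5,-0.8,0,0,0,0,-1],[-0.52,-0.87,0,0,0,0,-1],[-0.52,-0.87,0,0,0,0,-1]]])

```text
clock: 6.9
position: [656.7, -96.1, 287.5]
ee_rot: [0.781, -0.625, -0.001, 0.001]
contact_force: [0.4, 0.3, -2.5]
gripper_width: 32.2
```

```bash
python3 - <<'E'
from h import *
plan(656,-97,152,0.22)
d=arm.get_image("wrist");save(d,"w5",sc=1.5)
find(d,["pin_top","bay_middle","station","bottle","bar_pivot"])
d=arm.get_image("scene");save(d,"s5",crop=(130,140,300,270),sc=4)
E
```

```text
t 6.9 pos [656.7 -96.1 287.5] yaw -2.921 tilt [-0.004 -0.   ] F [ 0.4  0.3 -2.5] w 32.2 plan [[0.008, 0.003, 1.355], ('turn', np.float64(0.001))]
pin_top [([347, 39], 0.82, [612.8, -225.8])]
bay_middle [([254, 159], 0.66, [660.0, -93.4])]
station [([315, 162], 0.74, [586.8, -105.6]), ([259, 204], 0.62, [641.4, -37.4])]
bottle [([259, 204], 0.97, [641.3, -37.5]), ([253, 101], 0.61, [675.6, -159.0])]
bar_pivot [([433, 224], 0.71, [466.8, -82.9]), ([234, 314], 0.29, [646.8, 74.1])]
```

View pics/w5.png

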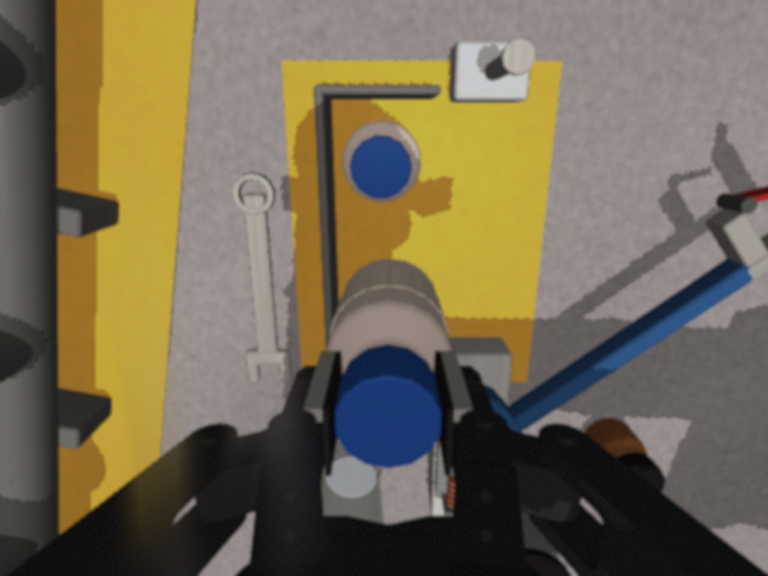

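View pics/s5.png

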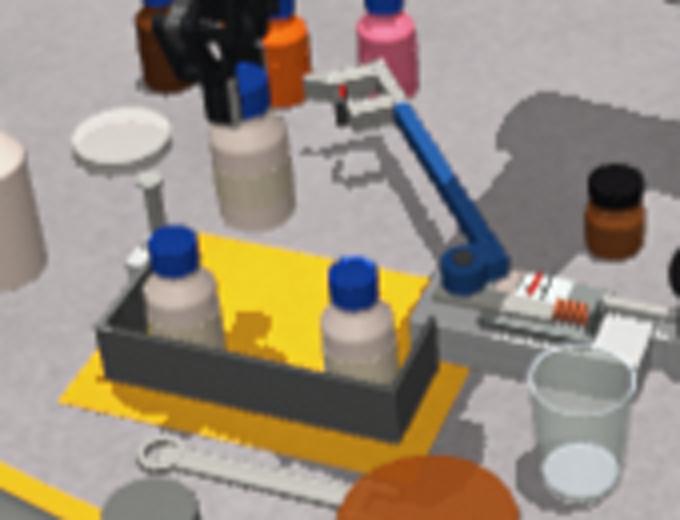

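The bottle hangs over the gap: the right neighbour's cap is at (253,110) and the back fence is left of the held bottle. Now I lower it.

apply_moves(increments=[[[0,0,0.3,0,0,0,-1],[0,0,0.6,0,0,0,-1],[0,0,0.9,0,0,0,-1],[0,0,1,0,0,0,-1],[0,0,1,0,0,0,-1]]])

```text
clock: 7.75
position: [655.4, -97.5, 188.6]
ee_rot: [0.78, -0.626, -0.001, 0.001]
contact_force: [0.6, -0.4, -2.1]
gripper_width: 32.1
```

```bash
python3 - <<'E'
from h import *
plan(656,-97,152,0.22)
d=arm.get_image("scene");save(d,"s6",crop=(130,140,300,270),sc=4)
E
```

```text
t 7.75 pos [655.4 -97.5 188.6] yaw -2.923 tilt [-0.003 -0.   ] F [ 0.6 -0.4 -2.1] w 32.1 plan [[-0.004, -0.008, 0.366], ('turn', np.float64(-0.003))]
```

View pics/s6.png

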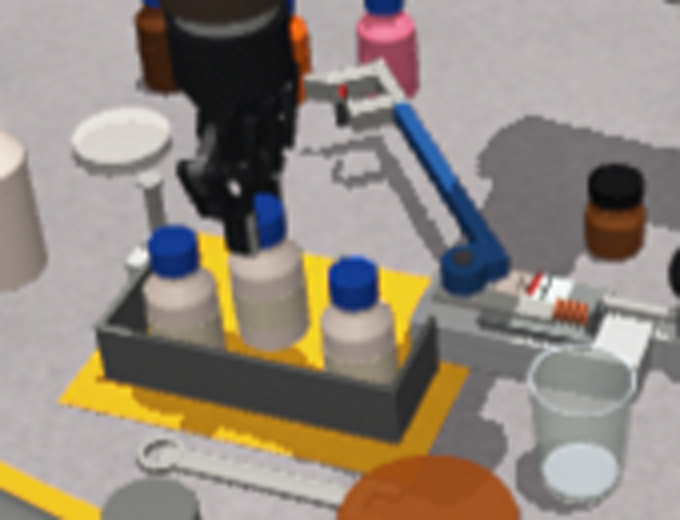

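The bottle is centred between the other two at about 36 mm height. I lower the rest slowly.

apply_moves(increments=[[[0,0,0.15,0,0,0,-1],[0,0,0.25,0,0,0,-1],[0,0,0.32,0,0,0,-1],[0,0,0.35,0,0,0,-1],[0,0,0.36,0,0,0,-1],[0,0,0.36,0,0,0,-1]]])

```text
clock: 8.4
position: [656.5, -97.1, 154.3]
ee_rot: [0.78, -0.626, 0.0, -0.0]
contact_force: [0.7, 0.5, -2.7]
gripper_width: 32.1
```

apply_moves(increments=[[[0,0,0.02,0,0,0,-1],[0,0,0.04,0,0,0,-1],[0,0,0.04,0,0,0,-1]]])

```text
clock: 8.7
position: [656.7, -97.2, 152.1]
ee_rot: [0.78, -0.625, 0.001, -0.0]
contact_force: [-2.2, 0.6, 4.2]
gripper_width: 32.2
```

Contact (+4 N). I open the jaws part-way, then fully, and rise.

apply_moves(increments=[[[0,0,0,0,0,0,0.4],[0,0,0,0,0,0,0.4],[0,0,0,0,0,0,0.4],[0,0,-0.3,0,0,0,0.4],[0,0,-0.7,0,0,0,0.4],[0,0,-1,0,0,0,0.4],[0,0,-1,0,0,0,0.4]]])

```text
clock: 9.4
position: [658.5, -97.3, 255.8]
ee_rot: [0.78, -0.625, 0.005, -0.003]
contact_force: [0.5, -0.4, -0.2]
gripper_width: 60.0
```

```bash
python3 - <<'E'
from h import *
plan(580,0,290,0.22)
d=arm.get_image("scene");save(d,"s7",crop=(130,140,300,270),sc=4)
find(d)
d=arm.get_image("wrist");save(d,"w7",sc=1.5)
E
```

```text
t 9.4 pos [658.5 -97.3 255.8] yaw -2.922 tilt [ 0.011 -0.001] F [ 0.5 -0.4 -0.2] w 60.0 plan [[-1.119, 0.55, -0.351], ('turn', np.float64(-0.0))]
bottle [([174, 230], 0.98, [682.8, -158.8]), ([197, 230], 0.75, [652.8, -101.0]), ([226, 162], 0.73, [320.8, -225.2]), ([220, 236], 0.66, [638.4, -33.4]), ([169, 161], 0.51, [413.5, -401.5])]
bar_mid [([236, 175], 0.76, [457.8, -92.5])]
bar_pivot [([244, 205], 0.88, [564.7, 2.1])]
hook_throat [([222, 157], 0.69, [396.6, -187.1])]
pin_top [([165, 181], 0.57, [603.9, -242.2]), ([175, 228], 0.54, [750.3, -86.0])]
crank_axis [([315, 205], 0.64, [482.1, 176.1])]
crank_grip [([319, 187], 0.69, [434.3, 164.8]), ([131, 205], 0.31, [749.7, -231.9])]
pointer [([267, 208], 0.81, [525.0, 50.5])]
mark []
bay_middle [([199, 230], 0.67, [648.8, -97.4])]
station [([211, 211], 0.85, [564.2, -118.3])]
jar [([282, 201], 0.72, [417.4, 42.8]), ([212, 214], 0.6, [574.9, -107.4])]
beaker [([274, 254], 0.74, [627.8, 129.9])]
wash_bottle [([134, 206], 0.69, [660.5, -331.6])]
dish [([161, 176], 0.65, [496.9, -367.2])]
syringe_tube [([368, 247], 0.58, [478.8, 334.7])]
wrench [([195, 261], 0.88, [751.2, -33.7])]
```

View pics/s7.png

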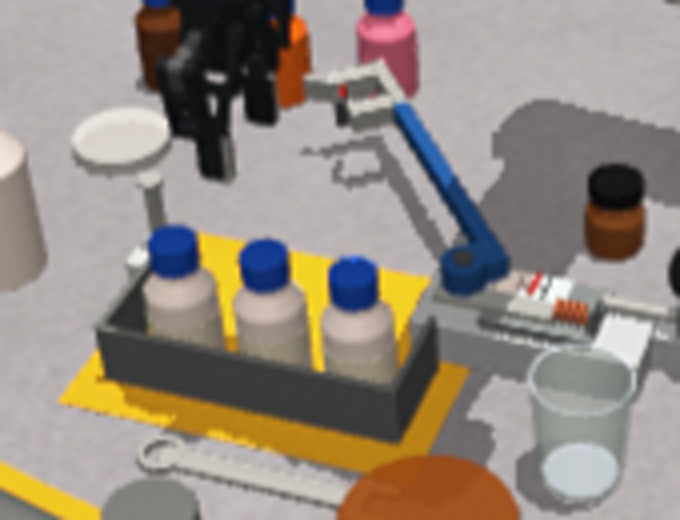

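View pics/w7.png

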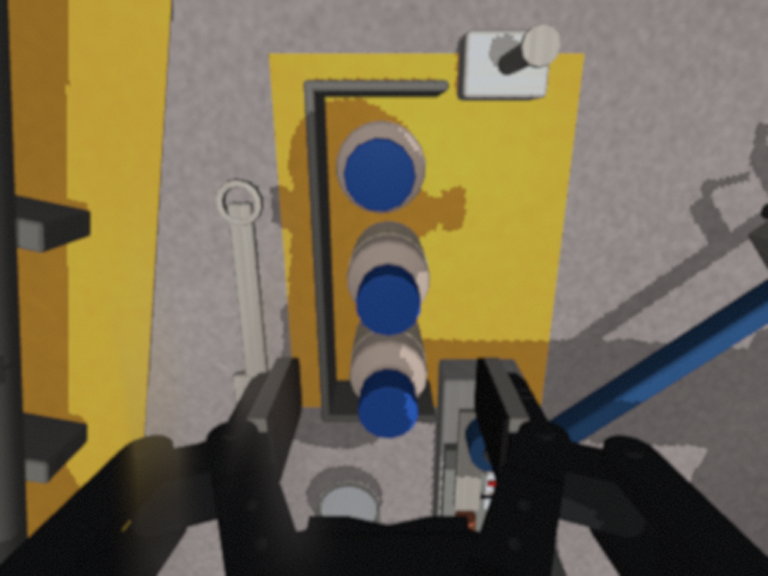

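All three bottles stand upright in the bay, with wrist-view caps at (253,116), (259,200) and (259,268). Next is the bar: I compute the push path with closed fingers.

```bash
cat >> h.py <<'E'
PIN=np.array([613,-226.5]);YAW=0.22;PIV=np.array([563,2.])
def barpt(th,ox,oy):
    a=YAW-np.pi/2-th
    return PIV+ox*np.array([np.cos(a),np.sin(a)])+oy*np.array([-np.sin(a),np.cos(a)])
def theta(p,ox,oy):
    v=np.array(p)-PIV; return (YAW-np.pi/2-(np.arctan2(v[1],v[0])-np.arctan2(oy,ox))+np.pi)%(2*np.pi)-np.pi
E
python3 - <<'E'
from h import *
print(theta((413.4,-178.5),239,6),theta((462,-88),130,-24))
print(arm.read_state()["joints"].round(2))
for th in(.9,.6,.3,0,-.05): print(th,barpt(th,130,-70),barpt(th,130,-46))
x,y=barpt(.9,130,-75);plan(x,y,256,YAW-.9)
E
```

```text
0.9371614798447725 0.8803663865150497
[ 0.1   0.49  0.03  0.   -1.12  0.12]
0.9 [426.82681657 -55.06894176] [445.48856182 -70.15997433]
0.6 [449.77381449 -92.76196977] [ 472.06176574 -101.66406103]
0.3 [ 482.83497034 -121.99019324] [ 506.75821129 -123.9081459 ]
0 [ 523.05702955 -140.14274203] [ 546.47856833 -134.90523107]
-0.05 [ 530.21112402 -141.9614171 ] [ 553.34162554 -135.55986262]
t 10.35 pos [656.2 -97.1 250. ] yaw -2.923 tilt [ 0. -0.] F [ 0.7 -0.  -1. ] w 59.7 plan [[-0.947, 2.179, -0.06], ('turn', np.float64(1.798))]
```

apply_moves(increments=[[[-0.2,0.4,0,0,0,0.2,-1],[-0.4,0.8,0,0,0,0.4,-1],[-0.45,1,0,0,0,0.6,-1],[-0.45,1,0,0,0,0.9,-1],[-0.45,1,0,0,0,0.9,-1]]])

```text
clock: 10.85
position: [548.4, -74.8, 250.7]
ee_rot: [-0.621, 0.784, -0.0, 0.001]
contact_force: [-0.1, -0.2, -0.0]
gripper_width: 0.1
```

```bash
python3 - <<'E'
from h import *
x,y=barpt(.9,130,-75);plan(x,y,200,YAW-.9)
E
```

```text
t 10.85 pos [548.4 -74.8 250.7] yaw 2.911 tilt [0.001 0.   ] F [-0.1 -0.2 -0. ] w 0.1 plan [[0.064, 1.274, 0.505], ('turn', np.float64(0.899))]
```

apply_moves(increments=[[[0.05,0.4,0,0,0,0.25,-1],[0.05,0.8,0,0,0,0.5,-1],[0.05,1,0.2,0,0,0.75,-1],[0.05,1,0.5,0,0,0.9,-1],[0.05,1,0.5,0,0,0.9,-1]]])

```text
clock: 11.35
position: [448.3, -57.0, 197.5]
ee_rot: [-0.431, 0.902, 0.001, -0.003]
contact_force: [-0.5, -0.2, 0.3]
gripper_width: 0.1
```

```bash
python3 - <<'E'
from h import *
x,y=barpt(.9,130,-75);plan(x,y,123,YAW-.9)
d=arm.get_image("wrist");save(d,"w8",sc=1.5);find(d,["bar_mid","hook_throat","bar_pivot","pin_top","jar"])
E
```

```text
t 11.35 pos [448.3 -57.  197.5] yaw 2.463 tilt [-0.007 -0.001] F [-0.5 -0.2  0.3] w 0.1 plan [[0.116, 0.226, 0.746], ('turn', np.float64(0.003))]
bar_mid [([214, 196], 0.55, [464.7, -83.0])]
hook_throat [([169, 17], 0.77, [412.2, -181.3]), ([252, 338], 0.26, [521.8, 28.6])]
bar_pivot []
pin_top []
jar [([349, 239], 0.84, [415.3, 47.0])]
```

View pics/w8.png

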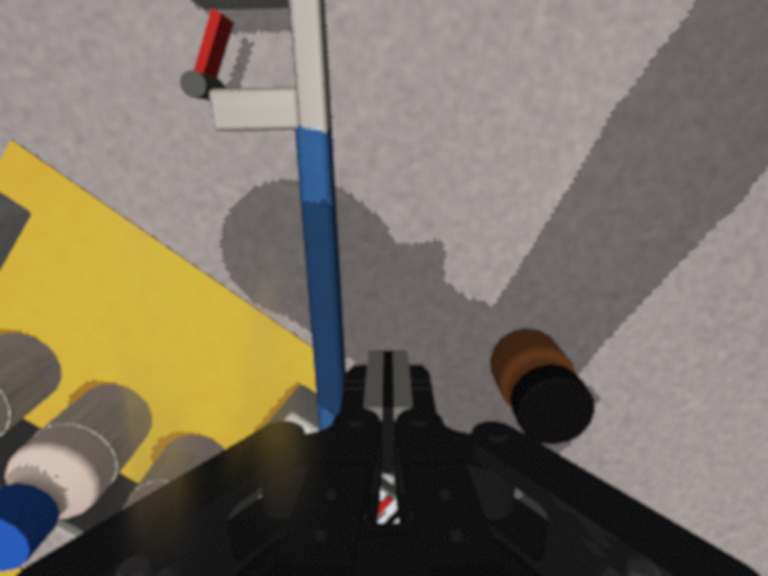

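The wrist view shows the beam running from (207,90) to (220,270), with the closed fingers to its right (robot side) and the jar clear at about (365,260). Now I go down on the robot side.

apply_moves(increments=[[[0.1,0.22,0,0,0,0,-1],[0.1,0.22,0.35,0,0,0,-1],[0.1,0.22,0.72,0,0,0,-1],[0.1,0.22,0.73,0,0,0,-1],[0.1,0.22,0.73,0,0,0,-1]]])

```text
clock: 12.15
position: [427.6, -50.8, 127.4]
ee_rot: [-0.431, 0.902, -0.0, -0.0]
contact_force: [0.7, 0.5, -0.8]
gripper_width: -0.1
```

```bash
python3 - <<'E'
from h import *
for th in(.9,.8,.7,.6):
    x,y=barpt(th,130,-46);plan(x,y,124,YAW-th)
E
```

```text
t 12.15 pos [427.6 -50.8 127.4] yaw 2.461 tilt [-0.    -0.001] F [ 0.7  0.5 -0.8] w -0.1 plan [[0.039, -0.261, 0.034], ('turn', np.float64(-0.0))]
t 12.15 pos [427.6 -50.8 127.4] yaw 2.461 tilt [-0.    -0.001] F [ 0.7  0.5 -0.8] w -0.1 plan [[0.078, -0.393, 0.034], ('turn', np.float64(-0.2))]
t 12.15 pos [427.6 -50.8 127.4] yaw 2.461 tilt [-0.    -0.001] F [ 0.7  0.5 -0.8] w -0.1 plan [[0.104, -0.528, 0.034], ('turn', np.float64(-0.4))]
t 12.15 pos [427.6 -50.8 127.4] yaw 2.461 tilt [-0.    -0.001] F [ 0.7  0.5 -0.8] w -0.1 plan [[0.116, -0.666, 0.034], ('turn', np.float64(-0.6))]
```

apply_moves(increments=[[[0.02,-0.15,0.03,0,0,0,-1],[0.04,-0.26,0.03,0,0,0,-1],[0.08,-0.39,0.03,0,0,-0.2,-1],[0.1,-0.53,0.03,0,0,-0.4,-1],[0.12,-0.67,0.03,0,0,-0.6,-1],[0.12,-0.67,0.03,0,0,-0.6,-1]]])

```text
clock: 12.75
position: [473.6, -103.2, 125.5]
ee_rot: [-0.56, 0.829, -0.001, 0.002]
contact_force: [-1.0, 0.3, -0.1]
gripper_width: 0.0
```

```bash
python3 - <<'E'
from h import *
d=arm.get_image("wrist");save(d,"w9",sc=1.5);find(d,["bar_mid","hook_throat","pin_top"])
for r in arm.mark_of("hook_throat",d): print(theta(w(d,r["at"],72),239,6))
for th in(.5,.4,.3,.2):
    x,y=barpt(th,130,-46);plan(x,y,124,YAW-th)
E
```

```text
bar_mid [([198, 270], 0.72, [500.6, -112.2])]
hook_throat []
pin_top []
t 13.0 pos [ 471.1 -102.   124.3] yaw 2.76 tilt [0. 0.] F [-0.9  0.1 -1. ] w 0.0 plan [[0.033, -0.14, 0.003], ('turn', np.float64(-0.203))]
t 13.0 pos [ 471.1 -102.   124.3] yaw 2.76 tilt [0. 0.] F [-0.9  0.1 -1. ] w 0.0 plan [[0.059, -0.275, 0.004], ('turn', np.float64(-0.403))]
t 13.0 pos [ 471.1 -102.   124.3] yaw 2.76 tilt [0. 0.] F [-0.9  0.1 -1. ] w 0.0 plan [[0.071, -0.412, 0.004], ('turn', np.float64(-0.603))]
t 13.0 pos [ 471.1 -102.   124.3] yaw 2.76 tilt [0. 0.] F [-0.9  0.1 -1. ] w 0.0 plan [[0.069, -0.55, 0.004], ('turn', np.float64(-0.803))]
```

View pics/w9.png

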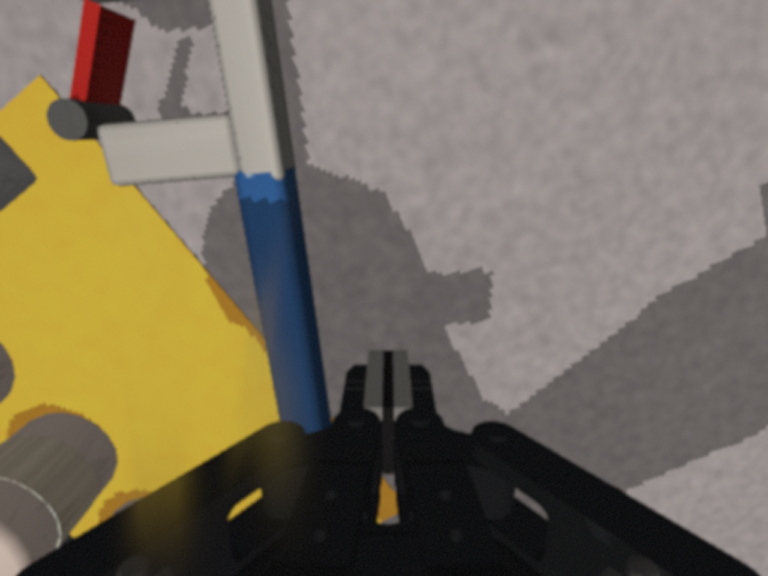

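The bar moves ahead of the fingers, with the hook's inner arm now at about (115,100). I continue pushing.

apply_moves(increments=[[[0.03,-0.14,0,0,0,-0.2,-1],[0.06,-0.27,0,0,0,-0.4,-1],[0.07,-0.41,0,0,0,-0.6,-1],[0.07,-0.41,0,0,0,-0.6,-1]]])

```text
clock: 13.4
position: [508.0, -124.0, 124.1]
ee_rot: [-0.678, 0.735, -0.001, 0.0]
contact_force: [0.2, 0.1, 0.2]
gripper_width: 0.1
```

```bash
python3 - <<'E'
from h import *
d=arm.get_image("wrist");save(d,"w10",sc=1.5)
for i in range(2):
  d=arm.get_image(("top","scene")[i]);save(d,"x10%d"%i,crop=((200,140,360,260),(130,140,300,270))[i],sc=4.5);find(d,["bar_mid","hook_throat","pin_top"])
for th in(.3,.2,.1,.0):
    x,y=barpt(th,130,-46);plan(x,y,124,YAW-th)
E
```

```text
bar_mid [([211, 174], 0.71, [629.1, 128.4])]
hook_throat [([317, 195], 0.69, [551.6, -223.0])]
pin_top [([319, 176], 0.38, [612.0, -230.6])]
bar_mid [([211, 184], 0.62, [532.7, -131.5])]
hook_throat [([180, 177], 0.94, [549.0, -233.8])]
pin_top [([169, 182], 0.61, [604.1, -227.5])]
t 13.85 pos [ 506.6 -123.8  124. ] yaw 3.06 tilt [0. 0.] F [ 0.2 -0.2 -0.9] w -0.2 plan [[0.001, -0.001, 0.0], ('turn', np.float64(-0.002))]
t 13.85 pos [ 506.6 -123.8  124. ] yaw 3.06 tilt [0. 0.] F [ 0.2 -0.2 -0.9] w -0.2 plan [[0.04, -0.133, 0.0], ('turn', np.float64(-0.202))]
t 13.85 pos [ 506.6 -123.8  124. ] yaw 3.06 tilt [0. 0.] F [ 0.2 -0.2 -0.9] w -0.2 plan [[0.066, -0.269, 0.0], ('turn', np.float64(-0.402))]
t 13.85 pos [ 506.6 -123.8  124. ] yaw 3.06 tilt [0. 0.] F [ 0.2 -0.2 -0.9] w -0.2 plan [[0.078, -0.406, 0.0], ('turn', np.float64(-0.602))]
```

View pics/w10.png

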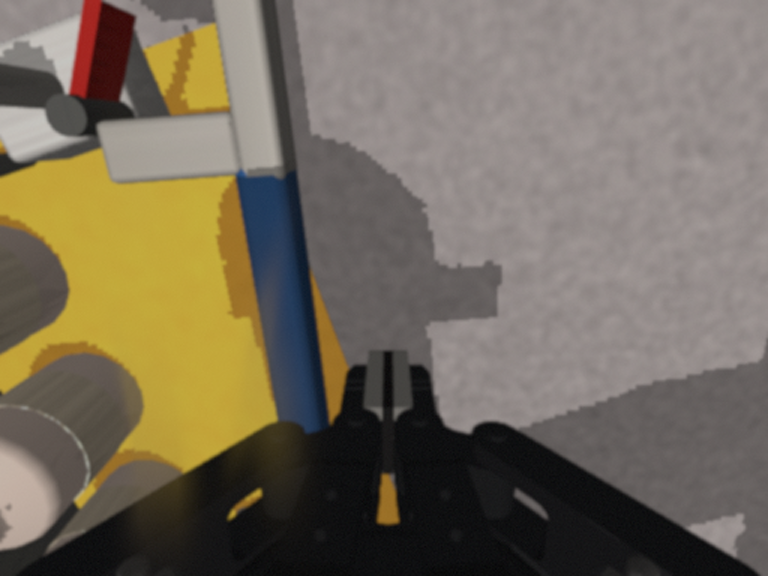

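View pics/x101.png

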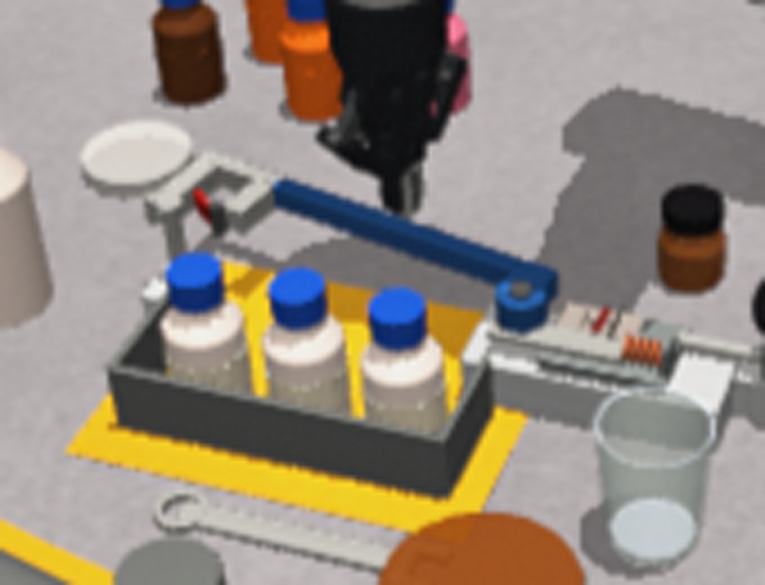

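The hook's red latch is at about (70,35) in the wrist view, approaching the pin at (20,60). I check the bar angle by projecting the beam edges.

```bash
python3 - <<'E'
from h import *
d=arm.get_image("wrist")
for th in(.3,.25,.2,.15,.1):
    print(th,[ (pix(d,[*barpt(th,ox,oy),72])*1.5).round() for ox,oy in((200,-17),(200,-31),(150,-31),(234,35))])
print((pix(d,[*PIN,91])*1.5).round(),w(d,(70/1.5,115/1.5),72))
E
```

```text
0.3 [array([276., 173.]), array([329., 172.]), array([336., 345.]), array([46., 27.])]
0.25 [array([237., 170.]), array([290., 167.]), array([310., 341.]), array([-0., 36.])]
0.2 [array([199., 170.]), array([252., 164.]), array([285., 338.]), array([-45.,  48.])]
0.15 [array([161., 171.]), array([213., 163.]), array([258., 336.]), array([-88.,  63.])]
0.1 [array([123., 175.]), array([174., 164.]), array([232., 335.]), array([-128.,   80.])]
[-168.   63.] [ 579.6 -214.2]
```

apply_moves(increments=[[[0.04,-0.13,0,0,0,-0.2,-1],[0.06,-0.24,0,0,0,-0.36,-1],[0.06,-0.24,0,0,0,-0.36,-1]]])

```text
clock: 14.2
position: [531.4, -132.1, 123.9]
ee_rot: [0.741, -0.671, 0.0, -0.0]
contact_force: [-0.2, -0.2, -0.3]
gripper_width: 0.1
```

```bash
python3 - <<'E'
from h import *
d=arm.get_image("wrist");save(d,"w11",sc=1.5)
for i in range(2):
  d=arm.get_image(("top","scene")[i]);save(d,"x11%d"%i,crop=((200,140,360,260),(130,140,300,270))[i],sc=4.5)
for th in(.1,.05,.0):
    x,y=barpt(th,130,-46);plan(x,y,124,YAW-th)
E
```

```text
t 14.35 pos [ 529.7 -131.8  123.7] yaw -3.044 tilt [-0.001  0.   ] F [ 0.4 -0.7  0.4] w 0.1 plan [[0.01, -0.031, -0.003], ('turn', np.float64(-0.046))]
t 14.35 pos [ 529.7 -131.8  123.7] yaw -3.044 tilt [-0.001  0.   ] F [ 0.4 -0.7  0.4] w 0.1 plan [[0.03, -0.097, -0.003], ('turn', np.float64(-0.146))]
t 14.35 pos [ 529.7 -131.8  123.7] yaw -3.044 tilt [-0.001  0.   ] F [ 0.4 -0.7  0.4] w 0.1 plan [[0.047, -0.164, -0.003], ('turn', np.float64(-0.246))]
```

View pics/w11.png

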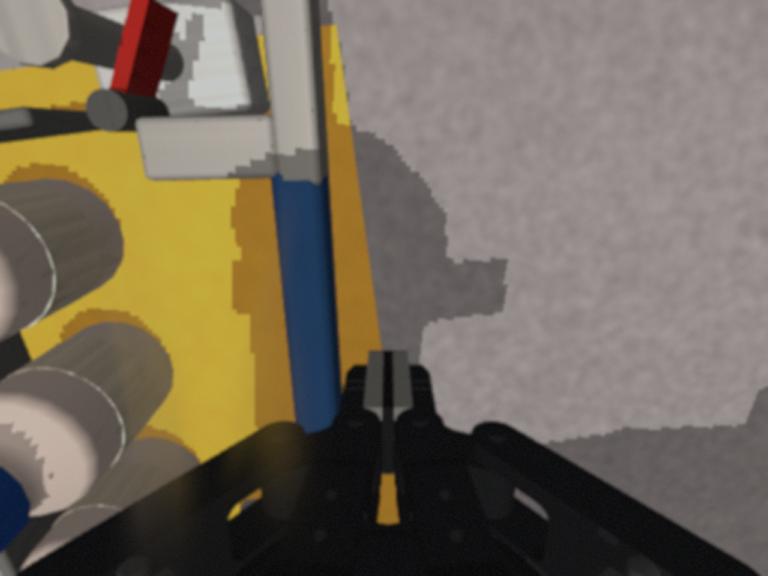

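View pics/x111.png

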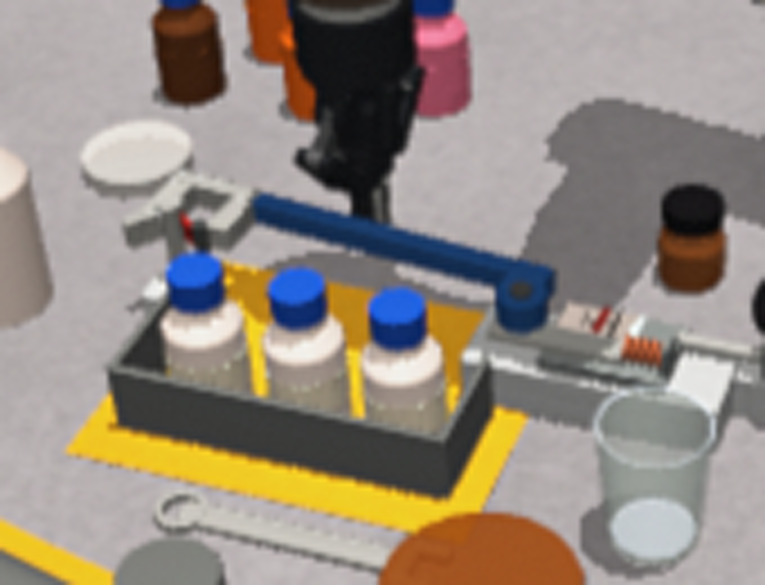

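View pics/x110.png

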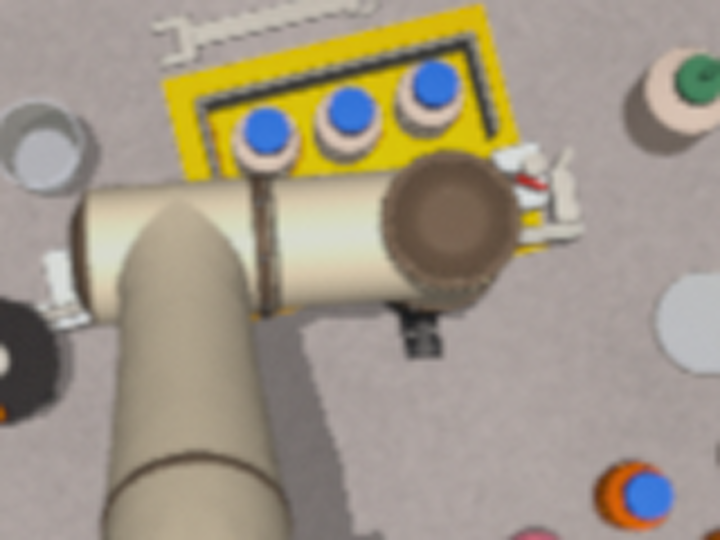

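The red latch at (95,35) is about to meet the pin at (25,25). I push on in small steps.

apply_moves(increments=[[[0.01,-0.05,0,0,0,-0.06,-1],[0.02,-0.08,0,0,0,-0.1,-1],[0.03,-0.11,0,0,0,-0.16,-1],[0.03,-0.11,0,0,0,-0.16,-1]]])

```text
clock: 14.75
position: [540.4, -133.7, 123.6]
ee_rot: [0.767, -0.641, -0.001, 0.001]
contact_force: [-2.4, 0.9, 0.9]
gripper_width: 0.3
```

```bash
python3 - <<'E'
from h import *
d=arm.get_image("wrist");save(d,"w12",sc=1.5)
for th in(.05,.0,-.05):
    x,y=barpt(th,130,-46);plan(x,y,124,YAW-th)
for th in(.1,.05,0,-.05):
    print(th,[ (pix(d,[*barpt(th,ox,oy),72])*1.5).round() for ox,oy in((200,-17),(200,-31))])
E
```

```text
t 14.8 pos [ 540.4 -133.7  123.5] yaw -2.964 tilt [-0.002  0.   ] F [-2.   1.1  0.7] w 0.1 plan [[0.001, 0.008, -0.005], ('turn', np.float64(0.015))]
t 14.8 pos [ 540.4 -133.7  123.5] yaw -2.964 tilt [-0.002  0.   ] F [-2.   1.1  0.7] w 0.1 plan [[0.023, -0.058, -0.005], ('turn', np.float64(-0.085))]
t 14.8 pos [ 540.4 -133.7  123.5] yaw -2.964 tilt [-0.002  0.   ] F [-2.   1.1  0.7] w 0.1 plan [[0.041, -0.124, -0.005], ('turn', np.float64(-0.185))]
0.1 [array([320., 176.]), array([373., 180.])]
0.05 [array([281., 172.]), array([335., 172.])]
0 [array([243., 169.]), array([296., 167.])]
-0.05 [array([204., 168.]), array([257., 163.])]
```

View pics/w12.png

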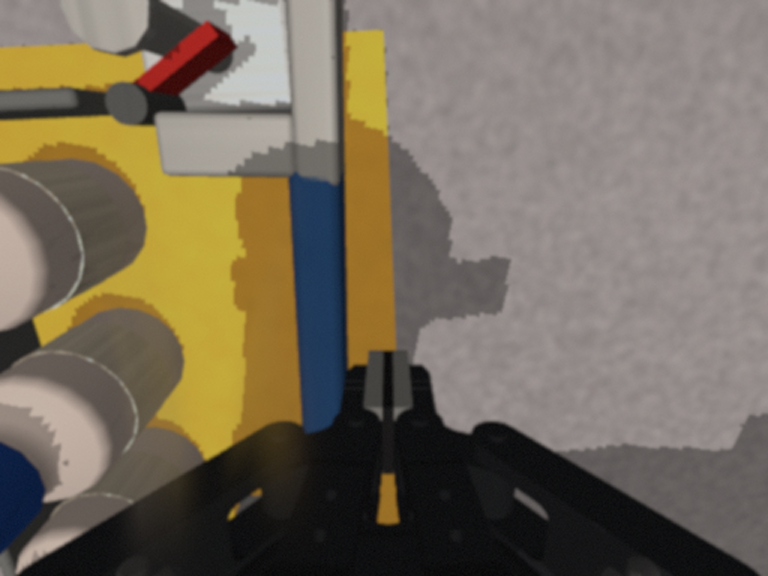

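The pin is pressing the latch inwards: it is now slanted at about (125,40). I continue.

apply_moves(increments=[[[0.01,-0.04,0,0,0,-0.06,-1],[0.02,-0.07,0,0,0,-0.1,-1],[0.03,-0.1,0,0,0,-0.15,-1],[0.03,-0.12,0,0,0,-0.15,-1],[0.03,-0.12,0,0,0,-0.15,-1]]])

```text
clock: 15.3
position: [554.8, -134.6, 124.2]
ee_rot: [0.791, -0.612, 0.001, -0.001]
contact_force: [-0.3, 0.4, -0.1]
gripper_width: -0.3
```

```bash
python3 - <<'E'
from h import *
d=arm.get_image("wrist");save(d,"w13",sc=1.5)
plan(540,-134,124)
for th in(.05,0,-.05):
    print(th,[ (pix(d,[*barpt(th,ox,oy),72])*1.5).round() for ox,oy in((200,-17),(200,-31))])
E
```

```text
t 15.35 pos [ 554.7 -134.6  124.2] yaw -2.888 tilt [ 0.002 -0.   ] F [1.  0.2 0.3] w -0.0 plan [[-0.042, 0.141, 0.002]]
0.05 [array([356., 182.]), array([409., 186.])]
0 [array([318., 176.]), array([372., 178.])]
-0.05 [array([280., 173.]), array([333., 172.])]
```

View pics/w13.png

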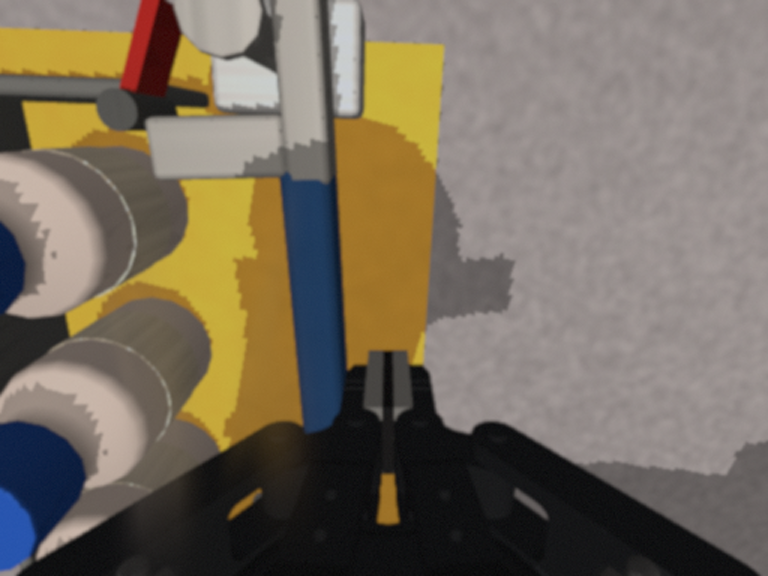

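The pin cap at (145,10) is now behind the red latch, which has sprung back straight at (100,30). I back off, rise and verify.

apply_moves(increments=[[[0,0.2,0,0,0,0,-1],[0,0.4,-0.1,0,0,0,-1],[0,0.6,-0.5,0,0,0,-1],[0,0.8,-0.9,0,0,0,-1],[0,1,-1,0,0,0,-1],[0,1,-1,0,0,0,-1]]])

```text
clock: 15.95
position: [456.3, -160.1, 226.5]
ee_rot: [0.791, -0.612, 0.002, -0.002]
contact_force: [-0.3, 0.6, 0.1]
gripper_width: 0.4
```

```bash
python3 - <<'E'
from h import *
for i in range(2):
  d=arm.get_image(("wrist","scene")[i]);save(d,"x14%d"%i,crop=(None,(130,140,340,270))[i],sc=(1.5,3.6)[i])
find(d,["crank_axis","crank_grip","pointer","mark"])
plan(470,165,230)
E
```

```text
crank_axis [([313, 202], 0.91, [474.0, 165.8])]
crank_grip [([324, 186], 0.6, [425.7, 174.4])]
pointer [([268, 208], 0.82, [526.1, 55.9])]
mark [([208, 215], 0.46, [631.6, -72.9])]
t 16.25 pos [ 457.5 -159.5  222.9] yaw -2.887 tilt [-0.002  0.   ] F [-0.4 -0.1 -0.6] w 0.0 plan [[-3.11, -0.937, -0.071]]
```

View pics/x140.png

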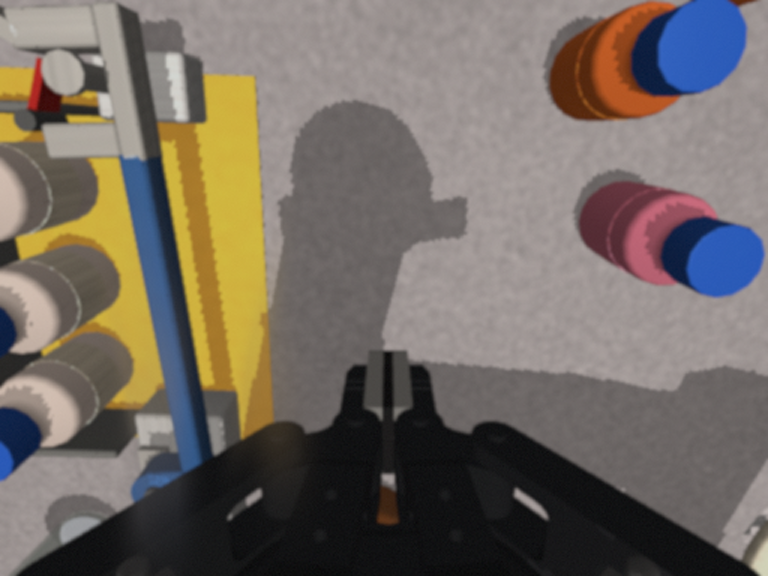

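View pics/x141.png

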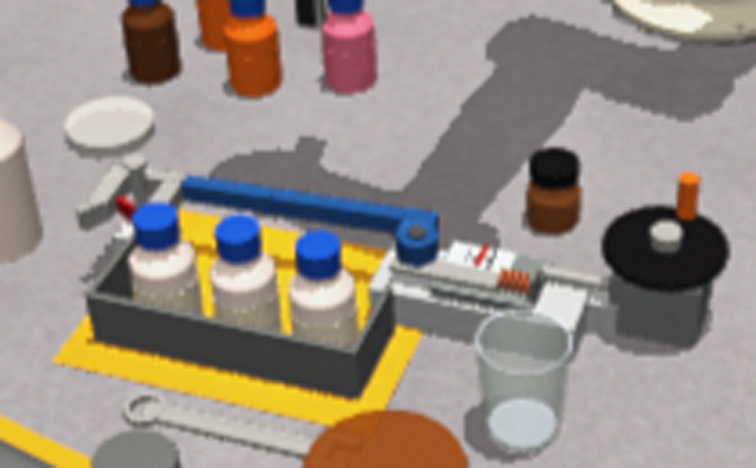

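The hook is on the pin and the latch is shut: red at (30,55) in the wrist view, behind the pin cap at (43,48). Next I transit to the crank while turning the wrist so that its tool +x side can push the grip clockwise with plenty of j6 range.

apply_moves(increments=[[[-0.3,0,0,0,0,-0.3,-1],[-0.5,0,0,0,0,-0.6,-1],[-0.5,0,0,0,0,-0.9,-1],[-0.5,0,0,0,0,-1,-1]]])

```text
clock: 16.65
position: [444.9, -110.6, 223.2]
ee_rot: [0.919, -0.395, -0.001, 0.0]
contact_force: [-0.4, -0.1, 0.3]
gripper_width: -0.1
```

```bash
python3 - <<'E'
from h import *
plan(430,90,240);print(arm.read_state()["joints"].round(2))
E
```

```text
t 16.65 pos [ 444.9 -110.6  223.2] yaw -2.382 tilt [-0.001 -0.   ] F [-0.4 -0.1  0.3] w -0.1 plan [[-1.557, -1.273, -0.169]]
[ 0.11  0.19 -0.5   0.   -0.88  0.65]
```

apply_moves(increments=[[[-0.4,-0.3,-0.1,0,0,-0.3,-1],[-0.8,-0.6,-0.17,0,0,-0.6,-1],[-0.8,-0.65,-0.17,0,0,-0.9,-1],[-0.8,-0.65,-0.17,0,0,-1,-1]]])

```text
clock: 17.05
position: [437.9, -6.4, 240.6]
ee_rot: [0.988, -0.154, -0.0, 0.0]
contact_force: [0.3, 0.1, -0.7]
gripper_width: 0.1
```

apply_moves(increments=[[[0,0,0,0,0,-0.3,-1],[0,0,0,0,0,-0.6,-1],[0,0,0,0,0,-0.9,-1],[0,0,0,0,0,-1,-1]]])

```text
clock: 17.45
position: [437.5, -8.2, 240.1]
ee_rot: [0.996, 0.094, -0.001, 0.0]
contact_force: [0.0, -0.6, -0.3]
gripper_width: 0.1
```

apply_moves(increments=[[[0,0,0,0,0,-0.3,-1],[0,0,0,0,0,-0.6,-1],[0,0,0,0,0,-0.9,-1],[0,0,0,0,0,-1,-1]]])

```text
clock: 17.85
position: [437.5, -8.2, 240.0]
ee_rot: [0.942, 0.337, -0.001, 0.0]
contact_force: [-0.2, -0.4, 0.1]
gripper_width: -0.1
```

```bash
python3 - <<'E'
from h import *
plan(430,90,240,-.09);print(arm.read_state()["joints"].round(2))
E
```

```text
t 17.85 pos [437.5  -8.2 240. ] yaw -0.884 tilt [-0.002 -0.001] F [-0.2 -0.4  0.1] w -0.1 plan [[0.565, -0.807, 0.0], ('turn', np.float64(-1.587))]
[ 0.36  0.13 -0.52  0.   -0.92  1.9 ]
```

apply_moves(increments=[[[0.2,-0.3,0,0,0,-0.25,-1],[0.3,-0.4,0,0,0,-0.5,-1],[0.3,-0.4,0,0,0,-0.8,-1],[0.3,-0.4,0,0,0,-0.8,-1]]])

```text
clock: 18.25
position: [435.5, 42.2, 240.1]
ee_rot: [0.857, 0.516, -0.001, -0.0]
contact_force: [0.1, -0.8, 0.4]
gripper_width: -0.3
```

apply_moves(increments=[[[0.2,-0.1,0,0,0,-0.25,-1],[0.2,-0.2,0,0,0,-0.5,-1],[0.2,-0.2,0,0,0,-0.8,-1],[0.2,-0.2,0,0,0,-0.8,-1]]])

```text
clock: 18.65
position: [426.9, 68.5, 240.5]
ee_rot: [0.738, 0.674, -0.0, -0.0]
contact_force: [0.4, -0.1, 0.3]
gripper_width: -0.1
```

```bash
python3 - <<'E'
from h import *
d=arm.get_image("wrist");save(d,"w15",sc=1.5);find(d,["crank_axis","crank_grip","pointer","mark","bar_pivot"])
plan(432,128,151,-.09);print(arm.read_state()["joints"].round(2))
E
```

```text
crank_axis [([318, 46], 0.76, [477.5, 173.0])]
crank_grip [([262, 46], 0.74, [438.2, 173.7])]
pointer [([379, 187], 0.98, [534.4, 56.0])]
mark [([382, 194], 0.72, [536.8, 49.3])]
bar_pivot [([418, 242], 0.86, [562.8, 7.9]), ([250, 191], 0.57, [420.0, 68.9])]
t 18.95 pos [427.   68.3 240.8] yaw -0.09 tilt [-0. -0.] F [-0.4  0.4  0.7] w 0.1 plan [[0.599, -0.004, 0.898], ('turn', np.float64(0.0))]
[ 0.54  0.12 -0.53  0.   -0.92  2.51]
```

View pics/w15.png

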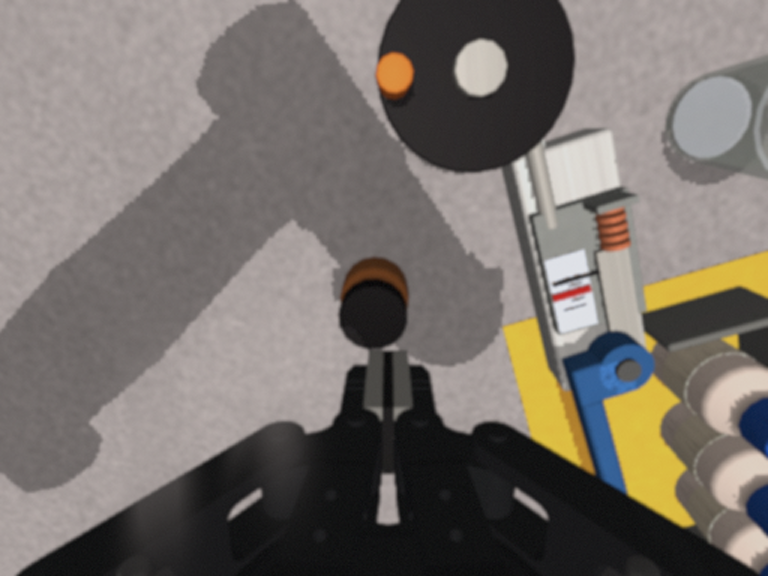

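The wrist view shows the orange grip at (263,49), the wheel hub at (320,45), the pointer line at (381,185), the red mark at (381,196), and the jar below the fingertips, clear. I descend behind the grip.

apply_moves(increments=[[[0.3,0.03,0,0,0,0,-1],[0.6,0.06,0,0,0,0,-1],[0.6,0.06,0.4,0,0,0,-1],[0.6,0.06,0.8,0,0,0,-1],[0.6,0.06,0.87,0,0,0,-1],[0.6,0.06,0.87,0,0,0,-1]]])

```text
clock: 19.55
position: [438.0, 127.4, 153.3]
ee_rot: [0.738, 0.675, -0.002, 0.0]
contact_force: [0.3, 0.4, 0.3]
gripper_width: -0.2
```

```bash
cat >> h.py <<'E'
AX=np.array([477.5,173.3])
def crank(phi,L,s,z=153,r=40):
    u=np.array([np.cos(phi),np.sin(phi)]);t=np.array([u[1],-u[0]])
    p=AX+r*u-L*t;print("phi",round(phi,2),end=" ");plan(p[0],p[1],z,phi-np.pi,s)
E
python3 - <<'E'
from h import *
d=arm.get_image("wrist");save(d,"w16",sc=1.5)
print(w(d,(381.3,185.3),53),w(d,(380.7,196.3),53))
s=arm.read_state()
for p in(3.14,2.94,2.74,2.54,2.34): crank(p,19,s)
E
```

```text
[512.5 147.8] [512.4 140.9]
phi 3.14 t 19.6 pos [438.8 127.9 154.6] yaw -0.088 tilt [ 0.001 -0.   ] F [1.4 0.8 1. ] w 0.3 plan [[0.263, -0.037, 0.016], ('turn', np.float64(-0.172))]
phi 2.94 t 19.6 pos [438.8 127.9 154.6] yaw -0.088 tilt [ 0.001 -0.   ] F [1.4 0.8 1. ] w 0.3 plan [[0.343, -0.074, 0.016], ('turn', np.float64(0.228))]
phi 2.74 t 19.6 pos [438.8 127.9 154.6] yaw -0.088 tilt [ 0.001 -0.   ] F [1.4 0.8 1. ] w 0.3 plan [[0.429, -0.094, 0.016], ('turn', np.float64(0.628))]
phi 2.54 t 19.6 pos [438.8 127.9 154.6] yaw -0.088 tilt [ 0.001 -0.   ] F [1.4 0.8 1. ] w 0.3 plan [[0.517, -0.096, 0.016], ('turn', np.float64(1.028))]
phi 2.34 t 19.6 pos [438.8 127.9 154.6] yaw -0.088 tilt [ 0.001 -0.   ] F [1.4 0.8 1. ] w 0.3 plan [[0.605, -0.081, 0.016], ('turn', np.float64(1.428))]
```

View pics/w16.png

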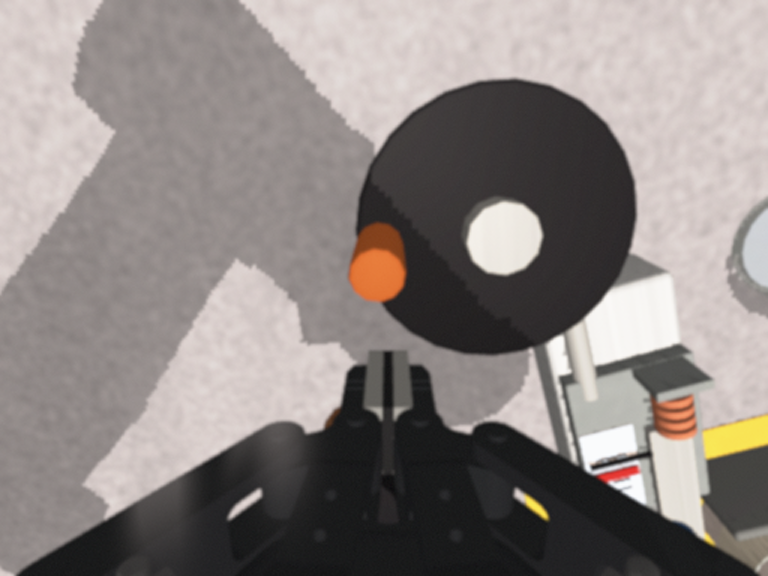

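The grip at (251,183) is straight ahead of the fingers. I push it clockwise.

apply_moves(increments=[[[0.13,-0.03,0.01,0,0,0,-1],[0.26,-0.05,0.01,0,0,0,-1],[0.34,-0.07,0.01,0,0,0.23,-1],[0.38,-0.08,0.01,0,0,0.43,-1],[0.43,-0.09,0.01,0,0,0.63,-1],[0.47,-0.1,0.01,0,0,0.83,-1],[0.52,-0.1,0.01,0,0,1,-1],[0.52,-0.1,0.01,0,0,1,-1]]])

```text
clock: 20.4
position: [432.7, 181.5, 153.9]
ee_rot: [0.881, 0.473, 0.001, -0.0]
contact_force: [-0.2, -1.2, 1.0]
gripper_width: 0.3
```

```bash
python3 - <<'E'
from h import *
d=arm.get_image("wrist");save(d,"w17",sc=1.5)
find(d,["crank_axis","crank_grip","pointer","mark"])
s=arm.read_state();print(s["joints"].round(2))
for p in(2.54,2.34,2.14,1.94,1.74,1.54): crank(p,19,s)
E
```

```text
crank_axis [([342, 217], 0.97, [478.9, 174.6])]
crank_grip [([262, 243], 0.74, [443.6, 196.0])]
pointer [([487, 288], 0.64, [534.9, 59.7])]
mark [([493, 288], 0.68, [538.1, 57.1])]
[ 0.74  0.3  -0.57  0.   -0.7   1.81]
phi 2.54 t 20.65 pos [433.  180.9 153.4] yaw -0.586 tilt [0.001 0.001] F [-0.8  1.2  0.9] w 0.1 plan [[-0.001, 0.01, 0.004], ('turn', np.float64(0.031))]
phi 2.34 t 20.65 pos [433.  180.9 153.4] yaw -0.586 tilt [0.001 0.001] F [-0.8  1.2  0.9] w 0.1 plan [[0.083, -0.019, 0.004], ('turn', np.float64(0.431))]
phi 2.14 t 20.65 pos [433.  180.9 153.4] yaw -0.586 tilt [0.001 0.001] F [-0.8  1.2  0.9] w 0.1 plan [[0.17, -0.03, 0.004], ('turn', np.float64(0.831))]
phi 1.94 t 20.65 pos [433.  180.9 153.4] yaw -0.586 tilt [0.001 0.001] F [-0.8  1.2  0.9] w 0.1 plan [[0.259, -0.024, 0.004], ('turn', np.float64(1.231))]
phi 1.74 t 20.65 pos [433.  180.9 153.4] yaw -0.586 tilt [0.001 0.001] F [-0.8  1.2  0.9] w 0.1 plan [[0.344, -0.0, 0.004], ('turn', np.float64(1.631))]
phi 1.54 t 20.65 pos [433.  180.9 153.4] yaw -0.586 tilt [0.001 0.001] F [-0.8  1.2  0.9] w 0.1 plan [[0.422, 0.04, 0.005], ('turn', np.float64(2.031))]
```

View pics/w17.png

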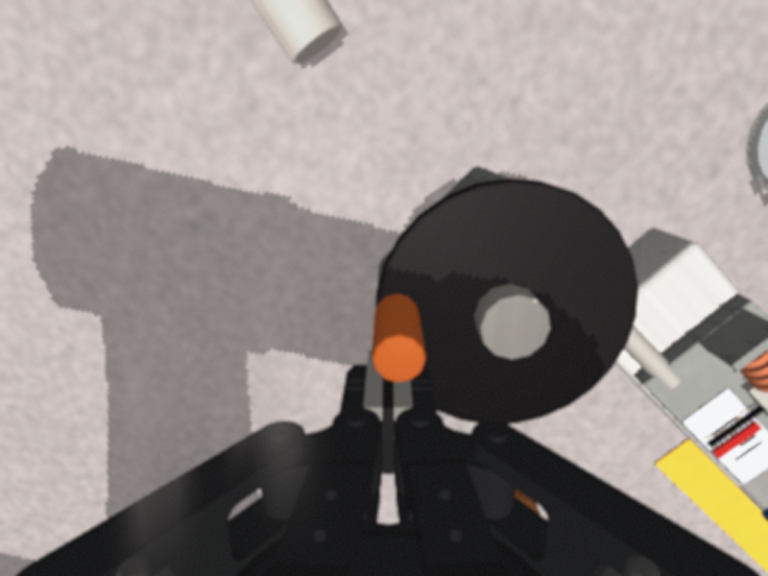

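apply_moves(increments=[[[0.04,-0.01,0,0,0,0.2,-1],[0.08,-0.02,0,0,0,0.43,-1],[0.13,-0.03,0,0,0,0.63,-1],[0.17,-0.03,0,0,0,0.83,-1],[0.21,-0.03,0,0,0,1,-1],[0.21,-0.03,0,0,0,1,-1]]])

```text
clock: 21.25
position: [441.3, 199.5, 152.6]
ee_rot: [0.971, 0.239, -0.001, 0.0]
contact_force: [-1.6, 1.0, -0.2]
gripper_width: -0.0
```

```bash
python3 - <<'E'
from h import *
s=arm.read_state()
for p in(1.96,1.86,1.76,1.66,1.56): crank(p,19,s)
E
```

```text
phi 1.96 t 21.25 pos [441.3 199.5 152.6] yaw -1.087 tilt [-0.001 -0.001] F [-1.6  1.  -0.2] w -0.0 plan [[0.047, -0.016, -0.004], ('turn', np.float64(0.189))]
phi 1.86 t 21.25 pos [441.3 199.5 152.6] yaw -1.087 tilt [-0.001 -0.001] F [-1.6  1.  -0.2] w -0.0 plan [[0.089, -0.029, -0.004], ('turn', np.float64(0.389))]
phi 1.76 t 21.25 pos [441.3 199.5 152.6] yaw -1.087 tilt [-0.001 -0.001] F [-1.6  1.  -0.2] w -0.0 plan [[0.133, -0.038, -0.005], ('turn', np.float64(0.589))]
phi 1.66 t 21.25 pos [441.3 199.5 152.6] yaw -1.087 tilt [-0.001 -0.001] F [-1.6  1.  -0.2] w -0.0 plan [[0.177, -0.042, -0.005], ('turn', np.float64(0.789))]
phi 1.56 t 21.25 pos [441.3 199.5 152.6] yaw -1.087 tilt [-0.001 -0.001] F [-1.6  1.  -0.2] w -0.0 plan [[0.221, -0.042, -0.005], ('turn', np.float64(0.989))]
```

apply_moves(increments=[[[0.05,-0.02,0,0,0,0.2,-1],[0.09,-0.03,0,0,0,0.4,-1],[0.13,-0.04,0,0,0,0.6,-1],[0.18,-0.04,0,0,0,0.8,-1],[0.22,-0.04,0,0,0,1,-1],[0.22,-0.04,0,0,0,1,-1]]])

```text
clock: 21.85
position: [459.4, 213.5, 152.6]
ee_rot: [1.0, -0.007, -0.0, -0.0]
contact_force: [-2.0, 0.7, -0.7]
gripper_width: 0.1
```

```bash
python3 - <<'E'
from h import *
d=arm.get_image("wrist");save(d,"w18",sc=1.5)
d=arm.get_image("top");save(d,"t18",crop=(180,150,330,260),sc=5)
s=arm.read_state()
for p in(1.46,1.36,1.26,1.16,1.06): crank(p,19,s)
E
```

```text
phi 1.46 t 21.95 pos [459.4 213.3 152.8] yaw -1.584 tilt [0. 0.] F [-1.3  0.8 -0.3] w 0.2 plan [[0.036, -0.019, -0.002], ('turn', np.float64(0.195))]
phi 1.36 t 21.95 pos [459.4 213.3 152.8] yaw -1.584 tilt [0. 0.] F [-1.3  0.8 -0.3] w 0.2 plan [[0.078, -0.032, -0.002], ('turn', np.float64(0.395))]
phi 1.26 t 21.95 pos [459.4 213.3 152.8] yaw -1.584 tilt [0. 0.] F [-1.3  0.8 -0.3] w 0.2 plan [[0.122, -0.041, -0.002], ('turn', np.float64(0.595))]
phi 1.16 t 21.95 pos [459.4 213.3 152.8] yaw -1.584 tilt [0. 0.] F [-1.3  0.8 -0.3] w 0.2 plan [[0.166, -0.045, -0.002], ('turn', np.float64(0.795))]
phi 1.06 t 21.95 pos [459.4 213.3 152.8] yaw -1.584 tilt [0. 0.] F [-1.3  0.8 -0.3] w 0.2 plan [[0.21, -0.045, -0.002], ('turn', np.float64(0.995))]
```

View pics/w18.png

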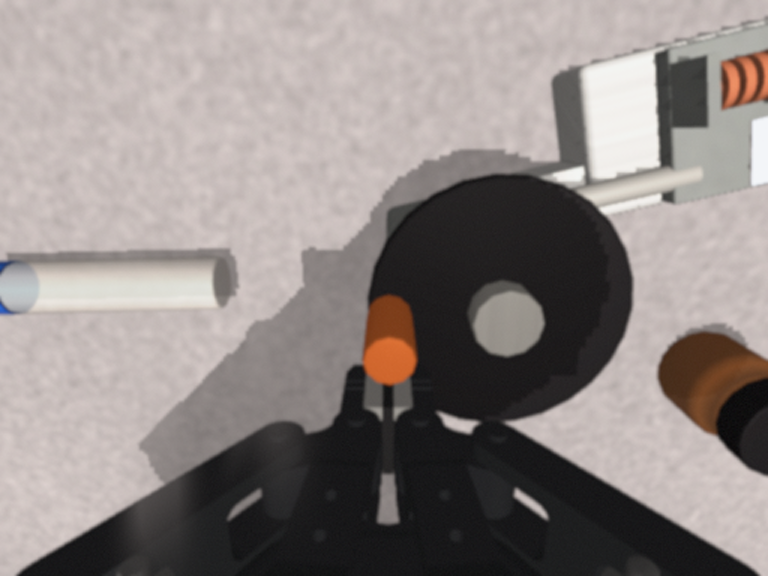

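View pics/t18.png

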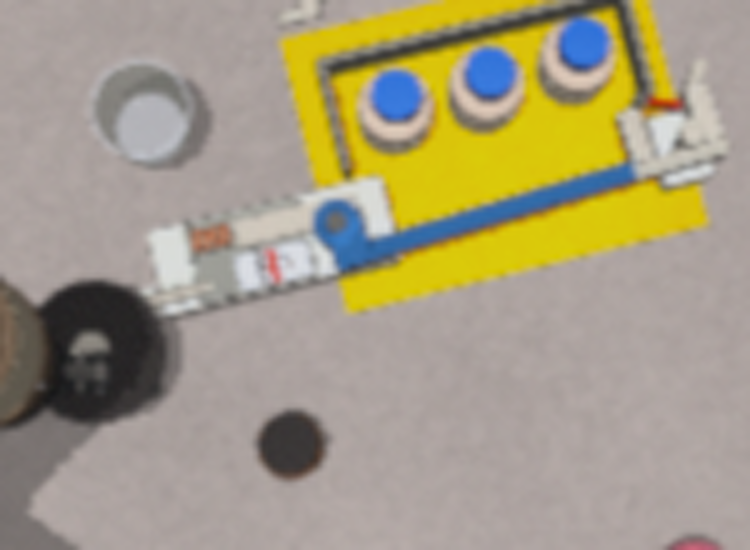

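The grip follows, and the latch still shows red across the mouth at (313,170) in the top view. I continue.

apply_moves(increments=[[[0.04,-0.02,0,0,0,0.2,-1],[0.08,-0.03,0,0,0,0.4,-1],[0.12,-0.04,0,0,0,0.6,-1],[0.17,-0.04,0,0,0,0.8,-1],[0.21,-0.04,0,0,0,1,-1],[0.21,-0.04,0,0,0,1,-1]]])

```text
clock: 22.55
position: [481.0, 217.2, 153.0]
ee_rot: [0.967, -0.254, 0.0, -0.001]
contact_force: [-1.3, 2.2, 0.2]
gripper_width: 0.1
```

```bash
python3 - <<'E'
from h import *
d=arm.get_image("wrist");save(d,"w19",sc=1.5);find(d,["crank_axis","crank_grip","pointer","mark"])
d=arm.get_image("scene");save(d,"s19",crop=(150,150,350,270),sc=4);find(d,["pointer","mark"])
s=arm.read_state()
for p in(.96,.86,.76,.66,.56): crank(p,19,s)
E
```

```text
crank_axis [([337, 216], 0.59, [478.6, 173.8])]
crank_grip [([258, 240], 0.95, [497.8, 208.9])]
pointer []
mark []
pointer [([268, 210], 0.64, [532.1, 57.7])]
mark [([370, 245], 0.35, [527.5, 348.2])]
phi 0.96 t 22.95 pos [480.6 216.7 153.1] yaw -2.087 tilt [ 0. -0.] F [-0.2 -0.8 -0.1] w -0.0 plan [[0.036, -0.023, 0.001], ('turn', np.float64(0.19))]
phi 0.86 t 22.95 pos [480.6 216.7 153.1] yaw -2.087 tilt [ 0. -0.] F [-0.2 -0.8 -0.1] w -0.0 plan [[0.079, -0.036, 0.001], ('turn', np.float64(0.39))]
phi 0.76 t 22.95 pos [480.6 216.7 153.1] yaw -2.087 tilt [ 0. -0.] F [-0.2 -0.8 -0.1] w -0.0 plan [[0.122, -0.045, 0.001], ('turn', np.float64(0.59))]
phi 0.66 t 22.95 pos [480.6 216.7 153.1] yaw -2.087 tilt [ 0. -0.] F [-0.2 -0.8 -0.1] w -0.0 plan [[0.166, -0.049, 0.001], ('turn', np.float64(0.79))]
phi 0.56 t 22.95 pos [480.6 216.7 153.1] yaw -2.087 tilt [ 0. -0.] F [-0.2 -0.8 -0.1] w -0.0 plan [[0.21, -0.049, 0.001], ('turn', np.float64(0.99))]
```

View pics/w19.png

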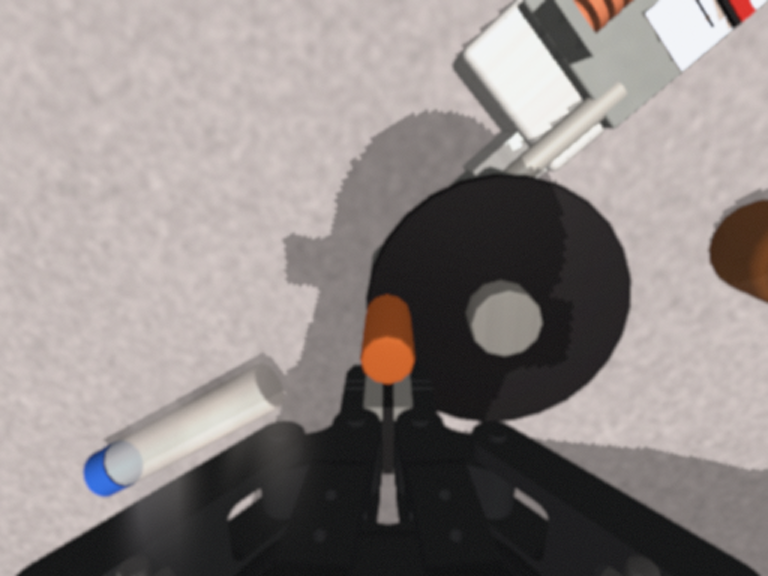

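View pics/s19.png

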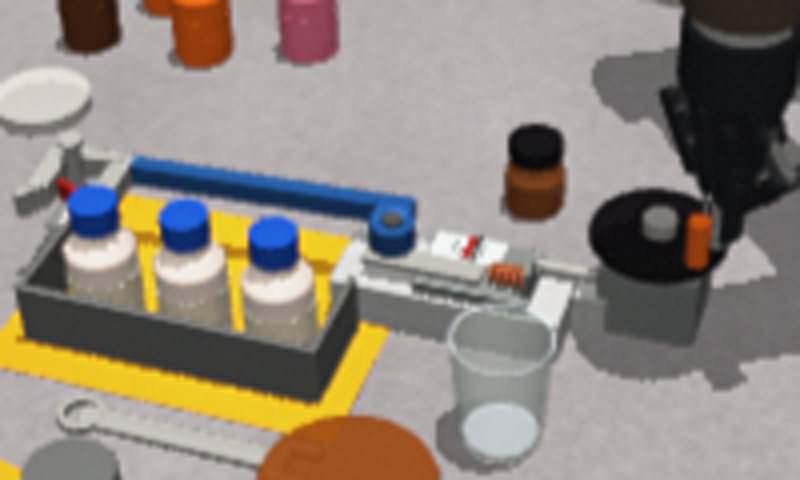

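apply_moves(increments=[[[0.04,-0.02,0,0,0,0.2,-1],[0.08,-0.04,0,0,0,0.4,-1],[0.12,-0.05,0,0,0,0.6,-1],[0.12,-0.05,0,0,0,0.6,-1]]])

```text
clock: 23.35
position: [493.3, 215.1, 152.8]
ee_rot: [0.918, -0.397, -0.0, 0.0]
contact_force: [-0.7, 0.1, 0.0]
gripper_width: 0.2
```

```bash
python3 - <<'E'
from h import *
d=arm.get_image("wrist");save(d,"w20",sc=1.5);save(d,"w20c",crop=(352,0,512,120),sc=5);find(d,["crank_grip","pointer","mark"])
s=arm.read_state()
for p in(.66,.56,.46,.36,.26): crank(p,19,s)
E
```

```text
crank_grip [([254, 243], 0.67, [507.0, 204.1])]
pointer []
mark []
phi 0.66 t 23.55 pos [493.5 215.3 152.9] yaw -2.386 tilt [0. 0.] F [ 0.8 -0.5 -0.5] w 0.1 plan [[0.045, -0.012, -0.001], ('turn', np.float64(0.191))]
phi 0.56 t 23.55 pos [493.5 215.3 152.9] yaw -2.386 tilt [0. 0.] F [ 0.8 -0.5 -0.5] w 0.1 plan [[0.088, -0.025, -0.001], ('turn', np.float64(0.391))]
phi 0.46 t 23.55 pos [493.5 215.3 152.9] yaw -2.386 tilt [0. 0.] F [ 0.8 -0.5 -0.5] w 0.1 plan [[0.131, -0.034, -0.001], ('turn', np.float64(0.591))]
phi 0.36 t 23.55 pos [493.5 215.3 152.9] yaw -2.386 tilt [0. 0.] F [ 0.8 -0.5 -0.5] w 0.1 plan [[0.175, -0.038, -0.001], ('turn', np.float64(0.791))]
phi 0.26 t 23.55 pos [493.5 215.3 152.9] yaw -2.386 tilt [0. 0.] F [ 0.8 -0.5 -0.5] w 0.1 plan [[0.219, -0.038, -0.001], ('turn', np.float64(0.991))]
```

View pics/w20c.png

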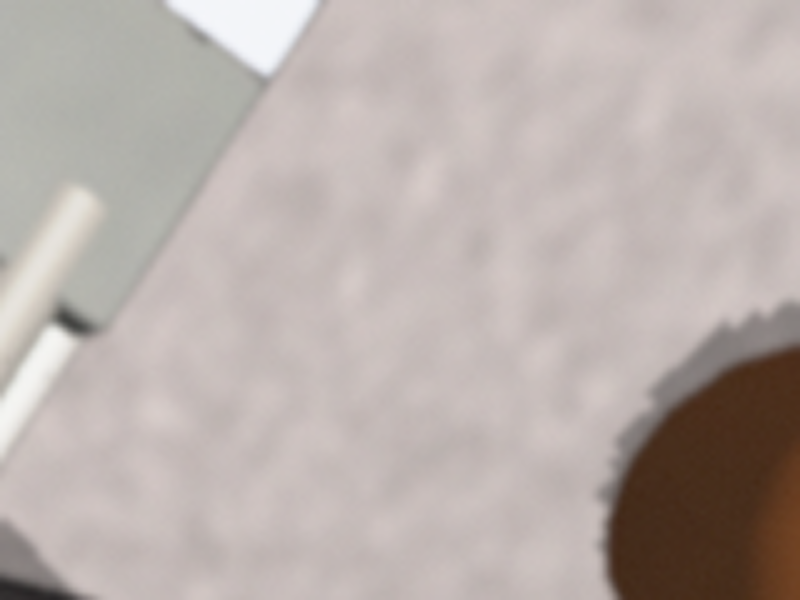

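The gauge is outside this view. I lift to read it.

apply_moves(increments=[[[-0.05,0,0,0,0,0,-1],[-0.05,0,-0.4,0,0,0,-1],[-0.05,0,-0.8,0,0,0,-1],[-0.05,0,-0.8,0,0,0,-1],[-0.05,0,-0.8,0,0,0,-1]]])

```text
clock: 24.05
position: [490.0, 219.4, 234.1]
ee_rot: [0.918, -0.397, 0.001, -0.001]
contact_force: [-0.7, 0.3, -0.7]
gripper_width: -0.4
```

```bash
python3 - <<'E'
from h import *
d=arm.get_image("wrist");save(d,"w21",sc=1.5);find(d,["crank_grip","crank_axis","pointer","mark"])
E
```

```text
crank_grip [([255, 177], 0.88, [508.0, 205.2]), ([310, 163], 0.24, [487.5, 172.7])]
crank_axis [([312, 165], 0.69, [478.6, 174.0])]
pointer []
mark [([260, 176], 0.42, [494.7, 213.3])]
```

View pics/w21.png

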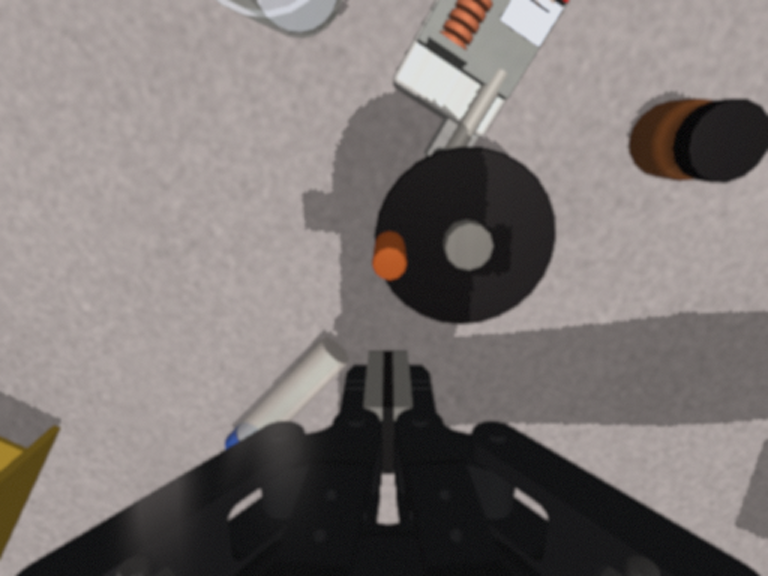

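apply_moves(increments=[[[0.4,0.1,0,0,0,0,-1],[0.7,0.2,0,0,0,0,-1],[0.7,0.2,0,0,0,0,-1]]])

```text
clock: 24.6
position: [524.0, 151.8, 231.8]
ee_rot: [0.917, -0.399, -0.001, 0.001]
contact_force: [-0.7, -0.4, -0.3]
gripper_width: 0.3
```

```bash
python3 - <<'E'
from h import *
d=arm.get_image("wrist");save(d,"w22",sc=1.5);save(d,"w22c",crop=(280,40,400,140),sc=6);find(d,["pointer","mark"])
E
```

```text
pointer [([326, 99], 0.86, [534.1, 62.8])]
mark [([329, 92], 0.46, [536.3, 57.5])]
```

View pics/w22.png

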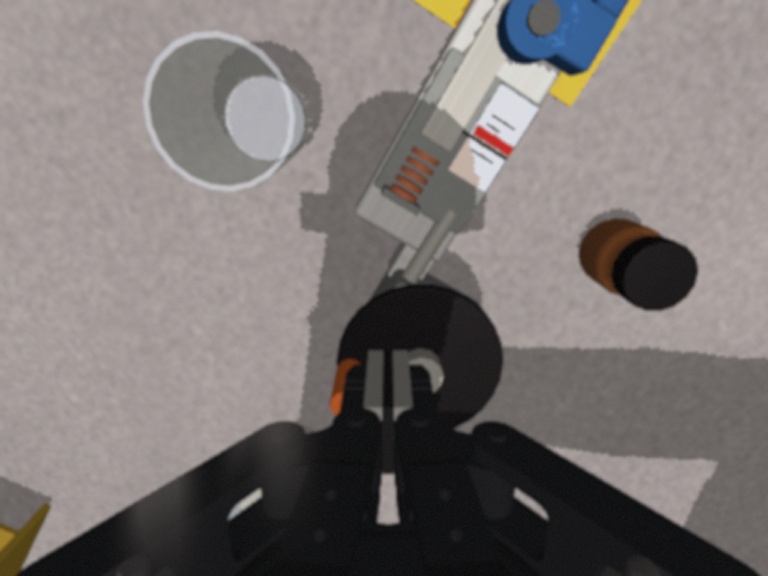

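View pics/w22c.png

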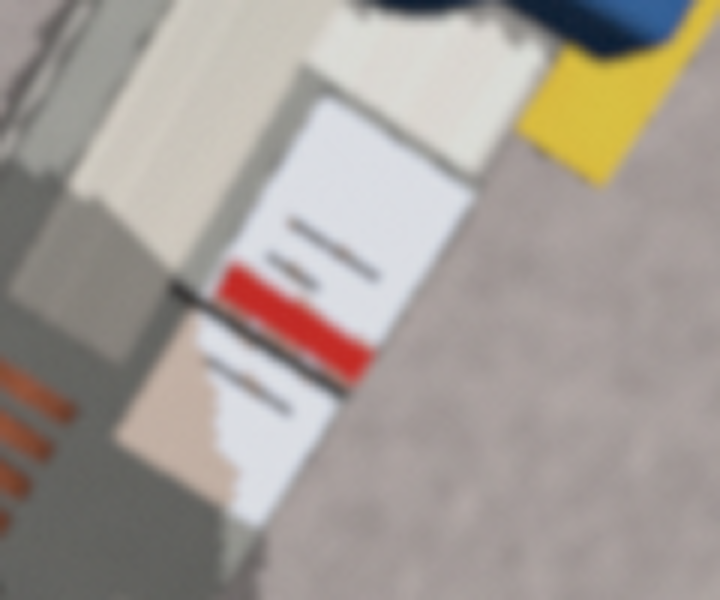

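The red band's centre is about 5 mm beyond the black pointer (crop pointer (265,345), mark (265,301)). I compute the gap in the station frame.

```bash
python3 - <<'E'
from h import *
d=arm.get_image("wrist")
f=lambda a:w(d,(a[0]/6+280,a[1]/6+40),53)
ys=np.array([-np.sin(YAW),np.cos(YAW)])
for a in((172,287),(345,395),(265,345),(229,278),(365,367),(265,301),(238,262),(220,295)): print(a,f(a),(f(a)@ys).round(2))
s=arm.read_state();u=.75
crank(.75,40,s,233);crank(.75,40,s)
E
```

```text
(172, 287) [549.4  69.1] -52.46
(345, 395) [522.9  62.8] -52.83
(265, 345) [535.3  65.7] -52.7
(229, 278) [544.8  63.2] -57.21
(365, 367) [523.6  58.6] -57.08
(265, 301) [539.3  62. ] -57.19
(238, 262) [545.4  61.1] -59.4
(220, 295) [544.1  65.5] -54.82
phi 0.75 t 24.8 pos [523.1 154.6 232.4] yaw -2.387 tilt [-0.001 -0.   ] F [-0.4 -0.3  0.2] w 0.2 plan [[-0.847, -0.197, -0.006], ('turn', np.float64(0.009))]
phi 0.75 t 24.8 pos [523.1 154.6 232.4] yaw -2.387 tilt [-0.001 -0.   ] F [-0.4 -0.3  0.2] w 0.2 plan [[-0.847, -0.198, 0.794], ('turn', np.float64(0.009))]
```

The gap is 4.5 mm, so about 0.9 rad more. I go back behind the grip.

apply_moves(increments=[[[-0.45,-0.1,0,0,0,0,-1],[-0.85,-0.2,0,0,0,0,-1],[-0.85,-0.2,0,0,0,0,-1],[-0.85,-0.2,0.4,0,0,0,-1],[-0.85,-0.2,0.78,0,0,0,-1],[-0.85,-0.2,0.79,0,0,0,-1]]])

```text
clock: 25.4
position: [476.9, 228.5, 149.5]
ee_rot: [0.918, -0.397, -0.003, 0.005]
contact_force: [-0.3, -1.3, -0.7]
gripper_width: -0.1
```

```bash
python3 - <<'E'
from h import *
d=arm.get_image("wrist");save(d,"w23",sc=1);find(d,["crank_grip"])
s=arm.read_state()
for p in(.75,.65,.55,.45,.35,.25): crank(p,19,s)
E
```

```text
crank_grip [([247, 198], 0.95, [507.1, 203.1])]
phi 0.75 t 25.5 pos [479.9 230.3 154. ] yaw -2.386 tilt [-0.    -0.001] F [ 0.2  1.1 -0.1] w 0.1 plan [[0.21, 0.007, 0.01], ('turn', np.float64(0.011))]
phi 0.65 t 25.5 pos [479.9 230.3 154. ] yaw -2.386 tilt [-0.    -0.001] F [ 0.2  1.1 -0.1] w 0.1 plan [[0.251, -0.01, 0.01], ('turn', np.float64(0.211))]
phi 0.55 t 25.5 pos [479.9 230.3 154. ] yaw -2.386 tilt [-0.    -0.001] F [ 0.2  1.1 -0.1] w 0.1 plan [[0.294, -0.022, 0.01], ('turn', np.float64(0.411))]
phi 0.45 t 25.5 pos [479.9 230.3 154. ] yaw -2.386 tilt [-0.    -0.001] F [ 0.2  1.1 -0.1] w 0.1 plan [[0.337, -0.031, 0.011], ('turn', np.float64(0.611))]
phi 0.35 t 25.5 pos [479.9 230.3 154. ] yaw -2.386 tilt [-0.    -0.001] F [ 0.2  1.1 -0.1] w 0.1 plan [[0.381, -0.035, 0.011], ('turn', np.float64(0.811))]
phi 0.25 t 25.5 pos [479.9 230.3 154. ] yaw -2.386 tilt [-0.    -0.001] F [ 0.2  1.1 -0.1] w 0.1 plan [[0.426, -0.034, 0.011], ('turn', np.float64(1.011))]
```

View pics/w23.png

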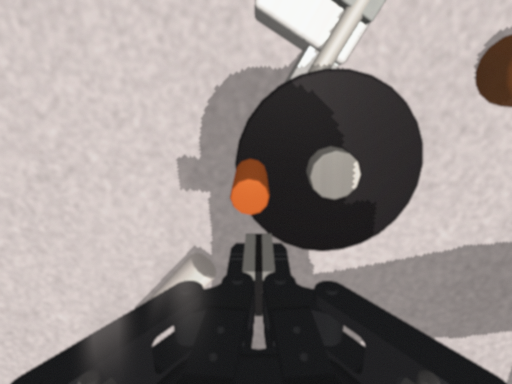

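apply_moves(increments=[[[0.1,0,0.01,0,0,0,-1],[0.2,0,0.01,0,0,0,-1],[0.25,-0.01,0.01,0,0,0.2,-1],[0.29,-0.02,0.01,0,0,0.4,-1],[0.34,-0.03,0.01,0,0,0.6,-1],[0.38,-0.03,0.01,0,0,0.8,-1],[0.42,-0.03,0.01,0,0,1,-1],[0.42,-0.03,0.01,0,0,1,-1]]])

```text
clock: 26.3
position: [512.9, 202.0, 154.8]
ee_rot: [0.791, -0.612, 0.001, -0.003]
contact_force: [1.6, 3.1, 0.8]
gripper_width: -0.2
```

```bash
python3 - <<'E'
from h import *
d=arm.get_image("wrist");find(d,["crank_grip"])
g=w(d,arm.mark_of("crank_grip",d)[0]["at"],107)-AX;print("phi meas",np.arctan2(g[1],g[0]))
s=arm.read_state();print(s["joints"].round(2))
for p in(.15,.05,-.05,-.15,-.25): crank(p,19,s)
E
```

```text
crank_grip [([257, 239], 0.76, [518.3, 184.9])]
phi meas 0.27700432294202676
[ 0.67  0.41 -0.37  0.   -0.78 -0.41]
phi 0.15 t 26.45 pos [511.7 201.8 154.2] yaw -2.886 tilt [0.003 0.002] F [1.4 3.2 1.3] w 0.3 plan [[0.042, -0.015, 0.012], ('turn', np.float64(0.211))]
phi 0.05 t 26.45 pos [511.7 201.8 154.2] yaw -2.886 tilt [0.003 0.002] F [1.4 3.2 1.3] w 0.3 plan [[0.085, -0.027, 0.012], ('turn', np.float64(0.411))]
phi -0.05 t 26.45 pos [511.7 201.8 154.2] yaw -2.886 tilt [0.003 0.002] F [1.4 3.2 1.3] w 0.3 plan [[0.128, -0.036, 0.012], ('turn', np.float64(0.611))]
phi -0.15 t 26.45 pos [511.7 201.8 154.2] yaw -2.886 tilt [0.003 0.002] F [1.4 3.2 1.3] w 0.3 plan [[0.172, -0.039, 0.012], ('turn', np.float64(0.811))]
phi -0.25 t 26.45 pos [511.7 201.8 154.2] yaw -2.886 tilt [0.003 0.002] F [1.4 3.2 1.3] w 0.3 plan [[0.216, -0.039, 0.011], ('turn', np.float64(1.011))]
```

apply_moves(increments=[[[0.04,-0.01,0.01,0,0,0.2,-1],[0.08,-0.03,0.01,0,0,0.4,-1],[0.13,-0.04,0.01,0,0,0.6,-1],[0.16,-0.04,0.01,0,0,0.75,-1],[0.16,-0.04,0.01,0,0,0.75,-1]]])

```text
clock: 26.95
position: [519.2, 187.0, 152.7]
ee_rot: [-0.664, 0.748, -0.0, 0.001]
contact_force: [2.0, 2.0, 2.2]
gripper_width: 0.5
```

apply_moves(increments=[[[-0.1,0,0,0,0,0,-1],[-0.1,0,-0.4,0,0,0,-1],[-0.1,0,-0.8,0,0,0,-1],[0.1,0.4,-0.8,0,0,0,-1],[0.1,0.4,-0.8,0,0,0,-1],[0.1,0.4,-0.8,0,0,0,-1]]])

```text
clock: 27.55
position: [476.2, 181.1, 231.7]
ee_rot: [-0.664, 0.748, 0.0, -0.001]
contact_force: [0.4, 1.1, 0.3]
gripper_width: 0.2
```

```bash
python3 - <<'E'
from h import *
d=arm.get_image("wrist");save(d,"w24",sc=1.5);find(d,["pointer","mark","crank_grip"])
plan(500,200,233)
E
```

```text
pointer [([165, 47], 0.57, [531.9, 64.7])]
mark [([165, 43], 0.52, [531.8, 61.8])]
crank_grip [([192, 198], 0.89, [520.1, 167.5]), ([163, 46], 0.54, [519.2, 71.8])]
t 27.75 pos [478.1 182.1 231.5] yaw 3.021 tilt [-0.001 -0.001] F [0.9 0.5 0.3] w 0.0 plan [[-0.204, -0.196, -0.016]]
```

View pics/w24.png

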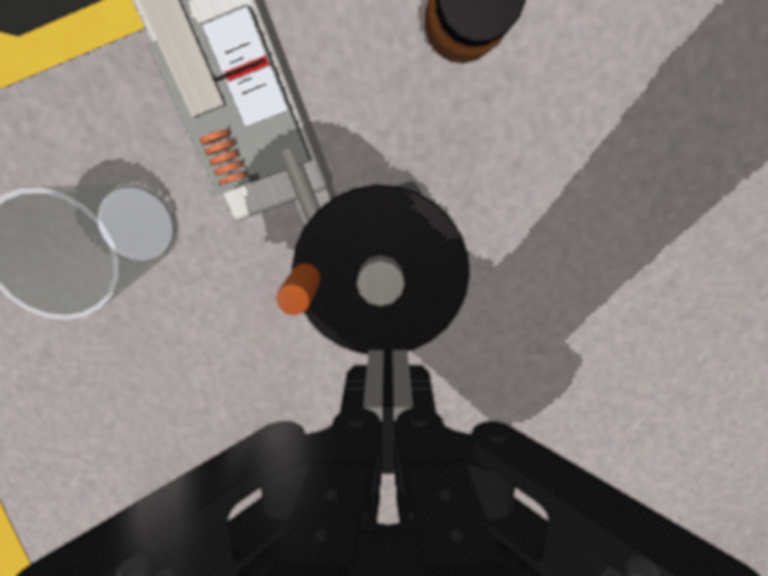

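The pointer now looks to be in the red band at (163,47). I move up to the gauge for a close reading.

apply_moves(increments=[[[0.4,-0.2,-0.1,0,0,0,-1],[0.8,-0.4,-0.1,0,0,0,-1],[0.8,-0.4,-0.1,0,0,0,-1],[0.8,-0.4,-0.1,0,0,0,-1]]])

```text
clock: 28.15
position: [508.3, 96.8, 241.3]
ee_rot: [-0.662, 0.749, 0.0, -0.001]
contact_force: [-0.8, -0.4, -0.4]
gripper_width: -0.5
```

```bash
python3 - <<'E'
from h import *
d=arm.get_image("wrist");save(d,"w25",sc=1)
r=arm.mark_of("pointer",d);print([(x["at"],x["conf"]) for x in r]);c=np.round(r[0]["at"]).astype(int)
x0,y0=max(c[0]-40,0),max(c[1]-35,0);save(d,"w25c",crop=(x0,y0,x0+80,y0+70),sc=9);print(x0,y0)
find(d,["pointer","mark"]);save(arm.get_image("scene"),"s25",crop=(130,140,330,270),sc=4)
E
```

```text
[([223.4, 147.8], 0.91), ([222.0, 147.1], 0.66)]
183 113
pointer [([223, 148], 0.91, [533.9, 62.4]), ([222, 147], 0.66, [535.0, 61.7])]
mark [([225, 143], 0.65, [532.2, 58.6])]
```

View pics/w25c.png

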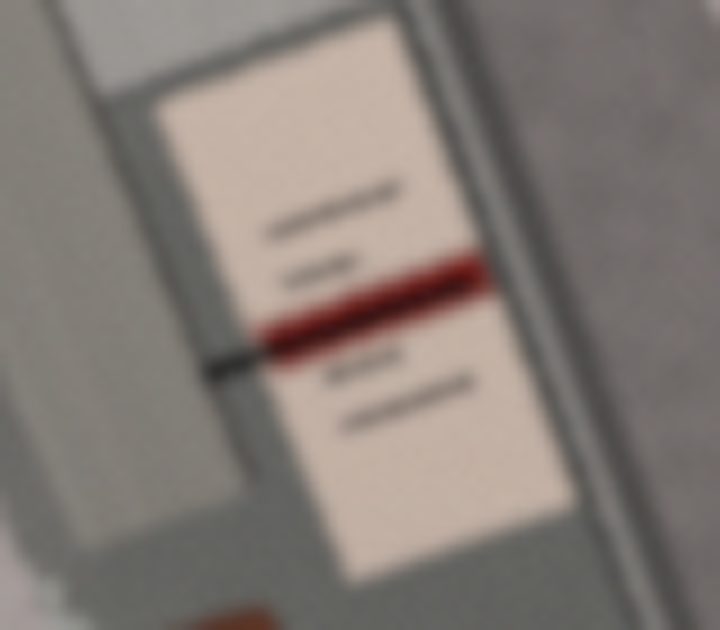

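View pics/s25.png

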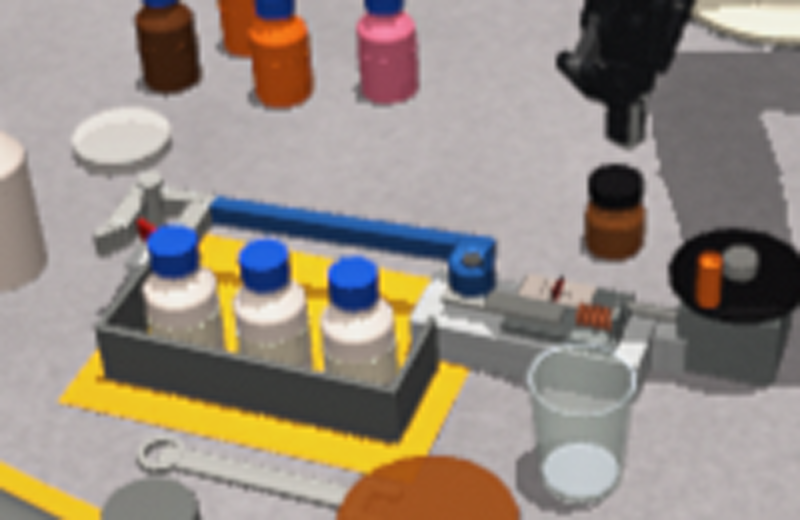

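The pointer lies inside the red band, near its centre. I make a last check of hook and bottles in the top view, then hand in.

```bash
python3 - <<'E'
from h import *
d=arm.get_image("top");save(d,"t26",crop=(200,130,370,255),sc=4.5)
find(d,["bottle","pin_top","hook_throat","jar","beaker"])
E
```

```text
bottle [([316, 264], 0.74, [323.2, -221.4]), ([340, 251], 0.73, [363.9, -303.4]), ([277, 169], 0.72, [657.2, -98.4]), ([294, 165], 0.67, [668.3, -156.7]), ([358, 264], 0.59, [319.0, -366.0])]
pin_top [([320, 176], 0.36, [613.2, -235.6]), ([348, 165], 0.17, [646.1, -326.7])]
hook_throat [([313, 174], 0.8, [622.1, -212.6]), ([259, 144], 0.4, [728.6, -34.5]), ([281, 193], 0.35, [561.4, -105.4])]
jar [([239, 238], 0.6, [418.7, 40.1]), ([318, 174], 0.3, [635.7, -240.8])]
beaker [([210, 175], 0.58, [641.3, 135.3])]
```

View pics/t26.png

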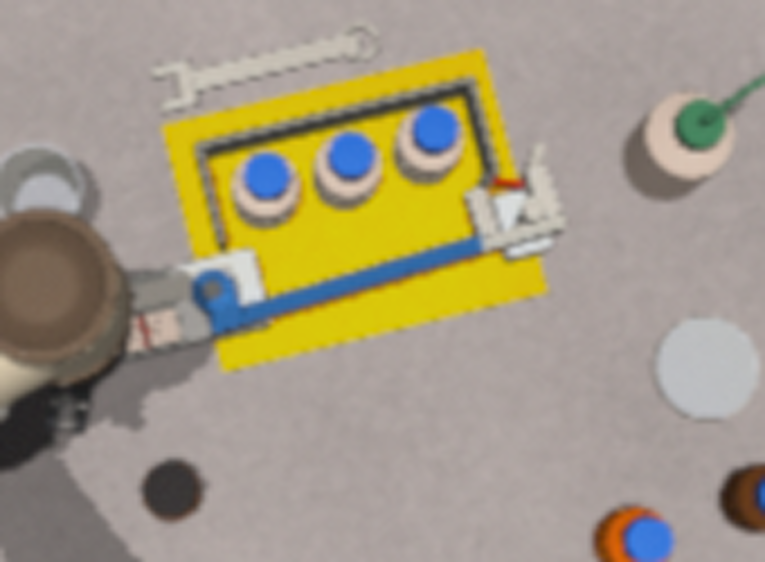

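```bash
python3 -c "
from h import *
print(arm.job_done())"
```

```text
the job is handed in; nothing more can be done
None
```

The job is done and handed in at about 28.5 s of the 72 s allowed; no verdict was reported.

- **Bottle:** I took the stray white bottle by its cap and stood it in the bay's free place. All three bottles were upright in the last pictures.
- **Bar:** I pushed the keeper bar shut with closed fingers until the pin passed the red latch. The latch sprang back straight behind the pin and still showed shut in the last top view.
- **Crank:** I turned the crank about 3.3 rad clockwise with the closed fingertips. The close wrist view shows the black pointer inside the red mark, within about 1 mm of its centre.

**Other checks:**
- The arm was clear of everything at hand-in, and forces stayed at a few newtons whenever I read them.
- The jar, beaker, dish, wash bottle and wrench looked undisturbed in the last pictures. The syringe tube was outside the final crops; I saw it lying in place while cranking, but not after.
- In the last top view the networks put the pin and the hook throat about 25 mm apart. That camera's pin fix is low-confidence (0.36) and off from the wrist view's. I relied on the pictures, and on the gauge reading tension, which needs the hook to be pulling on the pin.

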